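# Unhook the first-aid tin from its keyhole studs

### The arm

A 6-joint arm with a two-finger parallel gripper is mounted at the origin on the work surface. World frame = base frame: x ahead of the robot, y to its left, z up, the work surface at z = 0. Lengths are in mm, angles in rad, forces in N, time in s.
With the tool pointing down it reaches from about 300 to 775 mm from the base axis. Payload 14.6 kg.
Tool frame: the origin (TCP) lies at the very end of the fingers, on their centre line; the grasp point (between the pads) lies manip.grasp_offset behind it (manip.grasp_offset is the distance from the TCP to the grasp point, in mm); z points along the fingers, y is the direction in which the jaws open and shut (so a half turn about z gives the same grasp; the last joint's range is limited). The gripper opens to 94 mm and grips with 3 to 60 N. Pads are 16 mm wide; open, the fingers measure 119 mm over their backs; the gripper's body (75 mm by 177 mm) begins 78 mm behind the grasp point.
Start: joints at [-1.248, 0.3, 1.521, -0, 1.321, -0.067], TCP at [208.994, -508.734, 175.546] pointing down, gripper open.
Joint ranges: [-3.03, 3.03], [-0.79, 2.21], [0.23, 2.52], [-1.04, 4.18], [0, 3.07], [-2.55, 2.55]. Speed limits (rad/s): [2.22, 2.22, 2.57, 3.14, 3.14, 3.14].

### API

Orientations are given as [roll, pitch, yaw] about the fixed x, y, z axes, in that order (R = Rz(yaw) Ry(pitch) Rx(roll)).
In Python, from cell import manip gives the robot as it stands.
- The arm moves only by the tool send_rows, never from a script. Its argument "commands" is a list of rows, each a list of 2 entries, a list of its own where there are three numbers: the shift along the tool's x, y, z in m, then the turn about the tool's z in rad. A call has exactly 8 rows; each row is the pose to reach, as a shift and turn from the pose commanded when the call began, along the tool's axes at that moment; what a row does not reach only later rows make up. A row lasts 1/12 s, in which the tool goes at most 41.7 mm and 7.16 degrees, less where a joint would pass 70% of its speed; a pose out of reach is approached as far as the arm can. A call with a gripper value outside its range is refused whole. "hand" is the closure, from -1 (fully open) to 1 (shut), so that 0 is half open, set as the call begins (left out, the last holds). The fingers move at their own pace and stop on an object; "force" is the grip in N (left out, the last holds). Time passes only in rows, so rows that repeat a pose let the fingers close, or fill a call up. It gives the time, the measured TCP pose, the force and the opening at its end, in the units of the state.
- manip.read_state(): the state, without advancing time (a new reading comes with each control period).
- manip.camera(name): name is "scene" or "top" or "wrist"; returns the picture (420x560x3 uint8, red, green, blue); there is no depth.
- manip.camera_model(name): a dict with "K" (3x3 intrinsics, pixels), "eye" and "attitude" of the camera in the world; the wrist camera has in their place "mount" (4x4, takes a point from camera to tool coordinates, whose origin is the TCP and whose axes are the flange's). Camera axes: x right, y down, z forward; pixel columns grow to the right and rows downward; lengths in mm; the calibration is good to about 2 mm. A picture is of the moment at which its call begins: read the wrist's pose just before it. camera_model takes no time and is no camera call.
- manip.sign_off(): hands the job in, once; it reports no verdict.
The state is a dict: "clock": time; "joints": joint angles; "qd": joint speeds; "effort": joint torques, N m; "eef_pos": TCP position; "eef_rot": TCP orientation; "wrist_force": force on the tool from outside, world axes, zero at the start; "moment": the same for the moment, N m; "finger_gap": finger opening in mm.
Only numpy, scipy, OpenCV 4.12 (cv2) and the standard library are available. Lean on these libraries where they do the work, as an engineer would, in place of code of your own. Each camera call takes 0.05 s, during which the arm holds its last target.

### The job

The first-aid tin hangs by the keyhole slots in its two ears on a sloping green board. Slide the tin up the board, by pushing on its lower edge for example, until both brass stud heads stand in the wide ends of the slots, and let it rest there untouched for a moment. Then lift it off (its black handle is handy for this) and set it down gently, flat and upright and wholly on the grey kneeler pad, leaving the pots, fork and pruners where they are.

Things in the scene. Friction and masses are not known exactly. Their poses are not given: they have to be found in the camera images.
- board: Fixed sloping green board, 200 mm up the slope x 240 mm wide. Origin: middle of its upper face, midway between the two studs, 56 mm above the bench. x points up the slope (20 degrees above level, away from the robot), y left, z square out of the face. Friction holds the tin wherever it is left on the slope.
- stud_left (a point): Foot of the left stud, on the board's face at board x 0, y +79 mm; axes as the board's. Each stud stands square out of the face: shank 8 mm in diameter, brass head 18 mm in diameter from 6.5 to 10.5 mm above the face.
- stud_right (a point): Foot of the right stud, at board x 0, y -79 mm; likewise.
- key_left (a point): Centre of the wide end of the left keyhole, at the ear's underside (tin x -19, y +79 mm); axes as the tin's. The opening is 30 mm (x) x 25 mm; an 11 mm wide slot runs from it along +x to 41 mm from here. In the slot the stud head holds the tin down; it passes when this point is within 6 mm of the stud's foot. No stop there: pushed on, the shank meets the opening's end 11 mm further.
- key_right (a point): The same for the right keyhole (tin x -19, y -79 mm).
- tin: White first-aid tin, shut (the lid stays shut), 0.35 to 0.7 kg. Origin: centre of its underside; x up the slope, y left along its length, z out of the lid. Box 90 (x) x 120 (y) x 44 mm high, and on either side at the underside a flat ear 4 mm thick, 90 (x) x 38 mm (y) with a keyhole: 196 mm long overall. Its lower (-x) face is flat and can be pushed.
- tin_handle (a point): Centre of the tin's black handle bar, 72 mm above the middle of its underside; axes as the tin's. The bar is 12 mm thick (x), 76 mm long (y), 14 mm high, with 21 mm of free height between it and the lid and a post 30 mm either side of the middle. Grasp it with the fingers closing along tin x.
- tin_corner0 (a point): Corner of the tin's underside at tin x -45, y +98 mm.
- tin_corner1 (a point): Corner of the tin's underside at tin x -45, y -98 mm.
- tin_corner2 (a point): Corner of the tin's underside at tin x +45, y +98 mm.
- tin_corner3 (a point): Corner of the tin's underside at tin x +45, y -98 mm.
- pad: Grey silicone kneeler pad, fixed flat on the bench, 200 mm (own x) x 300 mm (own y) x 20 mm thick. Origin: centre of its underside, on the bench.
- pad_top (a point): Centre of the pad's upper face, 20 mm above the bench; axes as the pad's.
- pots_center (a point): Bystander: stack of three terracotta pots, 112 mm in diameter, 148 mm high; this is its centre half-way up.
- fork_center (a point): Bystander: stainless hand fork with wooden handle lying on the bench along its own x, 285 mm long, 70 mm wide, 28 mm high; point near its middle.
- pruner_center (a point): Bystander: garden pruners with orange handles lying on the bench along their own x, about 235 mm long, 75 mm wide, 22 mm high; point near the middle.
Mind the look-alikes: they are no part of the job. What is shaped like the tin but red is not meant.

How it is judged (in metres and radians):
On the way, in this order (a step that is already met when the one before it is completed fails the run):
1. the tin rests untouched by the fingers on the board with both wide ends centred on the studs within 7.5 mm (distance between key_left and stud_left below 0.0075 m and distance between key_right and stud_right below 0.0075 m and contact force between the fingers and tin below 0.2 N and linear speed of tin below 0.02 m/s), for 0.2 s.
2. the tin is lifted free, 30 mm or more off the board's face (z of each of key_left, key_right in the frame of board above 0.03 m), for 0.1 s.
At the end, for the whole second after the job is handed in: the tin lies at rest, upright and flat (within 4 degrees) on the pad, all four corners of its underside over the pad (5 mm allowed) and within 5 mm of its upper face (x of tin_corner0 in the frame of pad_top between -0.105 and 0.105 m and y of tin_corner0 in the frame of pad_top between -0.155 and 0.155 m and z of tin_corner0 in the frame of pad_top between -0.005 and 0.005 m and x of tin_corner1 in the frame of pad_top between -0.105 and 0.105 m and y of tin_corner1 in the frame of pad_top between -0.155 and 0.155 m and z of tin_corner1 in the frame of pad_top between -0.005 and 0.005 m and x of tin_corner2 in the frame of pad_top between -0.105 and 0.105 m and y of tin_corner2 in the frame of pad_top between -0.155 and 0.155 m and z of tin_corner2 in the frame of pad_top between -0.005 and 0.005 m and x of tin_corner3 in the frame of pad_top between -0.105 and 0.105 m and y of tin_corner3 in the frame of pad_top between -0.155 and 0.155 m and z of tin_corner3 in the frame of pad_top between -0.005 and 0.005 m and angle between tin's own z axis and vertical below 0.07 rad and linear speed of tin below 0.02 m/s and angular speed of tin below 0.1 rad/s); the robot touches nothing.
It fails at once if the tin strikes or presses the pad with more than 60 N (contact force between tin and pad above 60 N).
It fails at once if pots, fork or pruners moved by more than 25 mm (distance of any of pots_center, fork_center, pruner_center from where it was at the start of the episode above 0.025 m).
It also fails if it takes over 61 s, if anything falls off the work surface, if the arm or the gripper's body presses on something with over 40 N, if the wrist force passes 120 N, or if a joint passes its speed limit or range.

## Working session

There is one attempt and no reset: what is moved stays moved. The work goes in short steps, Python scripts to look and compute and a tool call to move; the robot and the scene stay as the last step left them, time stands still between calls to the robot, and variables do not carry over. Pictures are saved under pics/ and viewed, and the job is handed in when it is done.

Besides the shell and the picture viewer there is one more tool, called by a JSON object that holds its "op" and its "data". send_rows: Moves the arm, as the interface text tells. Its arguments: {"type":"object","properties":{"commands":{"type":"array","items":{"type":"array"}},"hand":{"type":"number"},"force":{"type":"number"}},"required":["commands"]}

```bash
ls; mkdir -p pics
python3 - <<'E'
from cell import manip
import cv2,json
print(manip.read_state()); print(manip.grasp_offset)
for n in("scene","top","wrist"):
    m=manip.camera_model(n);print(n,m)
    im=manip.camera(n);cv2.imwrite(f"pics/{n}0.png",im[:,:,::-1])
E
```

```text
pics
{'clock': 0.0, 'joints': array([-1.24758390e+00,  3.00459367e-01,  1.52157835e+00, -3.17134949e-05,
        1.32067691e+00, -6.65855738e-02]), 'qd': array([ 1.04118497e-03, -5.16810456e-04, -1.30746601e-03, -8.83513873e-04,
        9.52242584e-05, -8.73494203e-04]), 'effort': array([ 2.45981873e-04, -5.31799686e+01, -3.52739668e+01,  7.08237151e-02,
        2.44207936e-02, -1.11051977e-04]), 'eef_pos': array([ 208.90472219, -508.46853235,  174.99393468]), 'eef_rot': array([-3.14047113e+00, -4.40020831e-05,  3.89805847e-01]), 'wrist_force': array([-0.50843018,  1.03796557,  0.28269286]), 'moment': array([-0.01572463, -0.02154474,  0.00902879]), 'finger_gap': 94.29408107632997}
18.8
scene {'K': array([[393.31204686,   0.        , 284.65403936],
       [  0.        , 393.31204686, 208.63167585],
       [  0.        ,   0.        ,   1.        ]]), 'eye': array([1234.20412604, -176.99021552,  906.58657216]), 'attitude': array([-2.40545633, -0.00497068,  1.34119948])}
top {'K': array([[538.73727645,   0.        , 287.0988129 ],
       [  0.        , 538.73727645, 205.42871654],
       [  0.        ,   0.        ,   1.        ]]), 'eye': array([ 438.08464286,   24.9866959 , 1750.57380481]), 'attitude': array([-3.07960915, -0.00974161, -1.54780282])}
wrist {'K': array([[309.57173276,   0.        , 276.39934546],
       [  0.        , 309.57173276, 212.87759558],
       [  0.        ,   0.        ,   1.        ]]), 'mount': array([[ 8.76222159e-04, -9.60030766e-01, -2.79893122e-01,
         8.13963266e+01],
       [ 9.99999446e-01,  6.78167027e-04,  8.04451577e-04,
        -5.65947690e-01],
       [-5.82483977e-04, -2.79893672e-01,  9.60030829e-01,
        -2.09088167e+02],
       [ 0.00000000e+00,  0.00000000e+00,  0.00000000e+00,
         1.00000000e+00]])}
```

View pics/scene0.png

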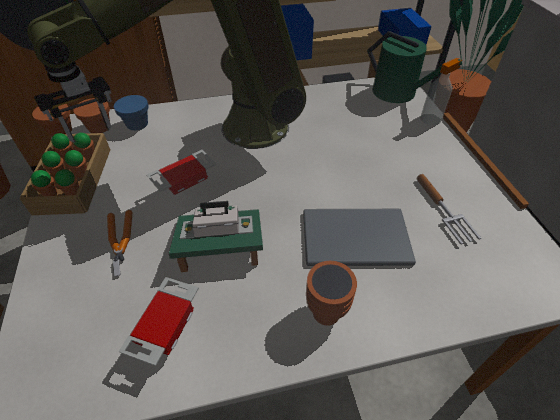

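View pics/top0.png

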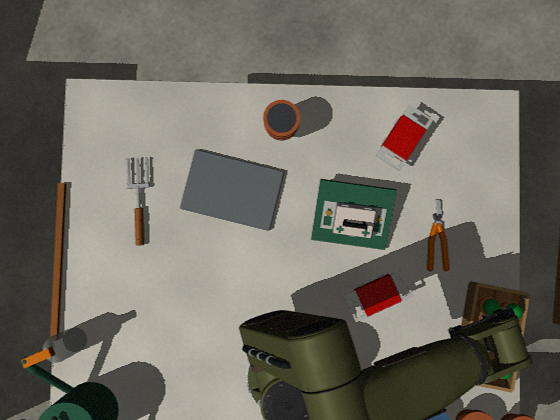

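View pics/wrist0.png

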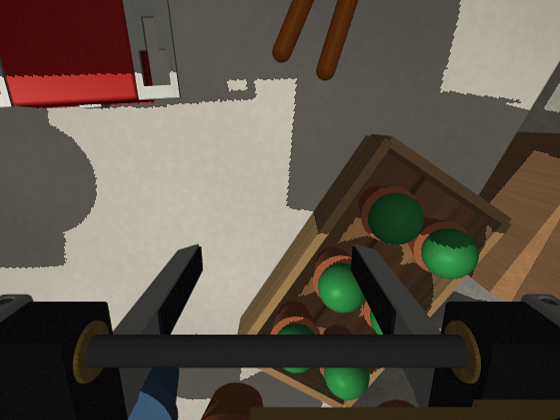

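The candidates shaped like the tin, in the top view, are white at (355,215) on the green board, red at (405,138) and red at (377,295). Only the white one on the green board fits the description. I'll confirm it in an enlarged crop.

Run:
```python
import cv2
a=cv2.imread("pics/top0.png")[165:265,295:415]
cv2.imwrite("pics/topc0.png",cv2.resize(a,None,fx=6,fy=6,interpolation=cv2.INTER_CUBIC)[:600])
a=cv2.imread("pics/scene0.png")[190:280,160:275]
cv2.imwrite("pics/scenec0.png",cv2.resize(a,None,fx=6,fy=6,interpolation=cv2.INTER_CUBIC))
```

```text
(no output)
```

View pics/topc0.png

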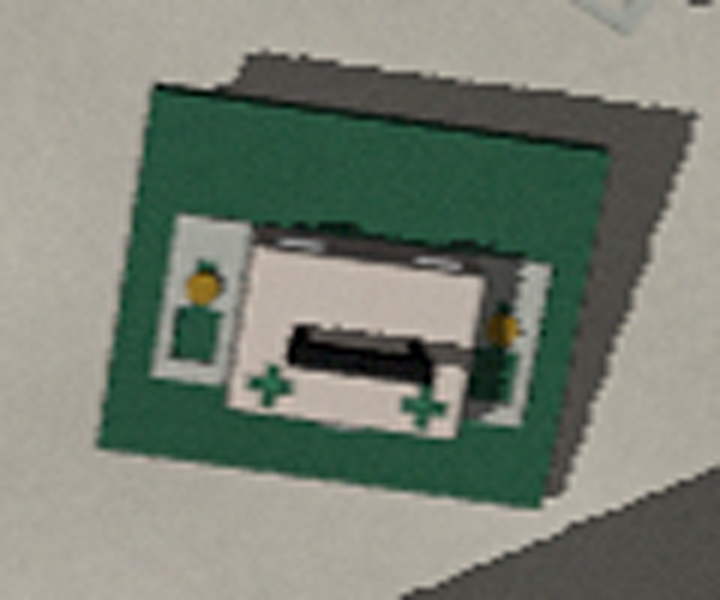

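View pics/scenec0.png

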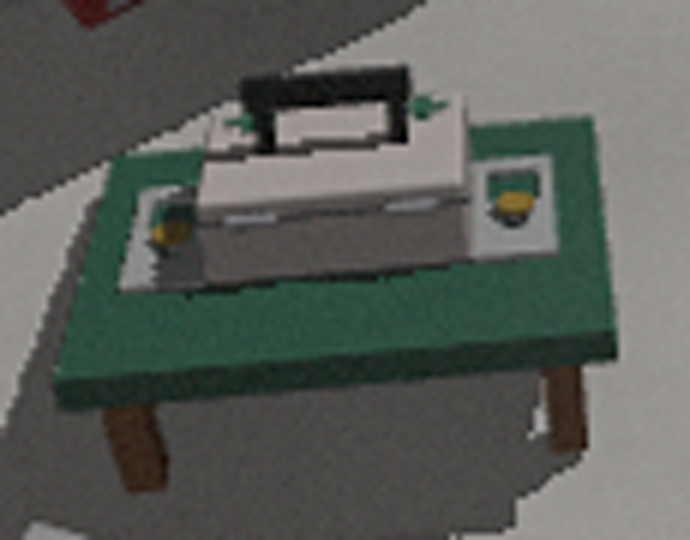

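```bash
cat > h.py <<'E'
import numpy as np,cv2
from scipy.spatial.transform import Rotation as R
from scipy.optimize import least_squares
from cell import manip
def rot(a): return R.from_euler('xyz',a).as_matrix()
def cam(n,st=None):
    m=manip.camera_model(n)
    if n=="wrist":
        T=np.eye(4);T[:3,:3]=rot(st['eef_rot']);T[:3,3]=st['eef_pos'];T=T@m['mount'];return m['K'],T[:3,:3],T[:3,3]
    return m['K'],rot(m['attitude']),np.array(m['eye'])
def proj(c,P):
    K,A,e=c;q=(np.atleast_2d(P)-e)@A;q=q@K.T;return q[:,:2]/q[:,2:]
def boardT(p): # x,y,yaw
    M=R.from_euler('z',p[2]).as_matrix()@R.from_euler('y',-np.radians(20)).as_matrix()
    return M,np.array([p[0],p[1],56.])
def b2w(p,P): M,t=boardT(p);return np.atleast_2d(P)@M.T+t
def ray(c,uv,z):
    K,A,e=c;d=A@np.linalg.solve(K,[uv[0],uv[1],1]);return e+d*(z-e[2])/d[2]
E
python3 - <<'E'
from h import *
B=np.array([[100,120,0],[100,-120,0],[-100,-120,0],[-100,120,0],[0,79,10.5],[0,-79,10.5.__float__()]])
top=np.array([[320.8,179.5],[396.2,190],[385,249],[311.5,239.5],[295+205/6,165+285/6],[295+503/6,165+327/6]])-.4
sc=np.array([[617,350],[55,380],[111,158],[595,118],[515,202],[170,230]])/6+[160,190]-.4
T=cam('top');S=cam('scene')
f=lambda p:np.r_[proj(T,b2w(p,B))-top,proj(S,b2w(p,B))-sc].ravel()
r=least_squares(f,[520,-120,-.1],loss='soft_l1');print(r.x,f(r.x).reshape(-1,2).round(1))
# pad
pc=np.array([[198,149.5],[287,168.5],[271,230],[180.5,208.5]])
P=np.array([ray(T,u,20) for u in pc]);print(P.round(0),P.mean(0))
pcs=np.array([[413,263],[308,263],[303,209],[409,209]]);Q=np.array([ray(S,u,20) for u in pcs]);print(Q.round(0),Q.mean(0))
g=lambda p:np.r_[proj(T,(R.from_euler('z',p[2]).apply(np.array([[100,150,0],[100,-150,0],[-100,-150,0],[-100,150,0]]))+[p[0],p[1],20]))-pc].ravel()
r=least_squares(g,[500,200,-.2]);print(r.x,r.fun.round(1))
b=np.array([520,-120,0])
E
```

```text
[ 5.19170587e+02 -1.97574241e+02 -1.15614524e-01] [[-0.3 -0.2]
 [ 1.  -0. ]
 [ 0.3  0.8]
 [-0.4 -0.1]
 [-0.4  0.1]
 [-0.2  0.1]
 [ 0.2 -2.7]
 [-0.7  0.7]
 [ 0.2 -0.1]
 [-0.1  0. ]
 [ 0.1  0.6]
 [ 0.2  0.7]]
[[720. 303.  20.]
 [665.  14.  20.]
 [466.  60.  20.]
 [528. 353.  20.]] [594.80309297 182.39492055  20.        ]
[[724. 304.  20.]
 [660.  27.  20.]
 [467.  64.  20.]
 [539. 379.  20.]] [597.57548702 193.33732255  20.        ]
[ 5.94808910e+02  1.82428986e+02 -2.12187997e-01] [-1.5 -1.2 -0.4  1.4  1.1  0.1  0.8 -0.2]
```

```bash
cat >> h.py <<'E'
def d(xyz,yaw):
    "tool-axes shift (mm) and turn to reach world target"
    s=manip.read_state();M=rot(s['eef_rot']);v=M.T@(np.array(xyz)-s['eef_pos'])
    y=s['eef_rot'][2];t=(y-yaw+np.pi)%(2*np.pi)-np.pi
    print('t',round(s['clock'],2),'tcp',s['eef_pos'].round(1),'rpy',s['eef_rot'].round(3),'F',s['wrist_force'].round(1),'gap',round(s['finger_gap'],1),'-> shift',v.round(1),'turn',round(t,3))
E
python3 -c "
from h import *
d([410,-185,190],-.116)"
```

```text
t 0.15 tcp [ 208.9 -508.5  175.1] rpy [-3.141 -0.     0.39 ] F [-0.4 -0.6  0.4] gap 94.1 -> shift [ 308.9 -222.9  -14.7] turn 0.506
```

{"op": "send_rows", "data": {"commands": [[[0.015, -0.01, -0.005], 0.03], [[0.05, -0.035, -0.01], 0.07], [[0.085, -0.06, -0.015], 0.13], [[0.12, -0.085, -0.015], 0.2], [[0.155, -0.11, -0.015], 0.26], [[0.19, -0.137, -0.015], 0.33], [[0.22, -0.16, -0.015], 0.4], [[0.24, -0.172, -0.015], 0.45]]}}

```text
clock: 0.82
eef_pos: [366.4, -255.5, 190.6]
eef_rot: [-3.141, -0.0, -0.063]
wrist_force: [-0.5, 0.2, -0.5]
finger_gap: 93.7
```

```bash
python3 -c "
from h import *
d([410,-185,190],-.116)"
```

```text
t 0.82 tcp [ 366.4 -255.5  190.6] rpy [-3.141 -0.    -0.063] F [-0.5  0.2 -0.5] gap 93.7 -> shift [ 39.  -73.1   0.7] turn 0.053
```

{"op": "send_rows", "data": {"commands": [[[0.006, -0.012, 0], 0.01], [[0.013, -0.024, 0], 0.02], [[0.019, -0.036, 0], 0.03], [[0.026, -0.048, 0], 0.04], [[0.032, -0.06, 0], 0.053], [[0.039, -0.073, 0], 0.053], [[0.039, -0.073, 0], 0.053], [[0.039, -0.073, 0], 0.053]]}}

```text
clock: 1.48
eef_pos: [408.9, -187.7, 190.4]
eef_rot: [-3.142, 0.0, -0.112]
wrist_force: [0.3, 0.1, 0.2]
finger_gap: 93.9
```

```bash
python3 -c "
from h import *
d([410,-185,190],-.116)
im=manip.camera('wrist');cv2.imwrite('pics/w1.png',im[:,:,::-1])
import pickle;pickle.dump(manip.read_state(),open('w1.pkl','wb'))"
```

```text
t 1.48 tcp [ 408.9 -187.7  190.4] rpy [-3.142  0.    -0.112] F [0.3 0.1 0.2] gap 93.9 -> shift [ 0.7 -2.8  0.4] turn 0.004
```

View pics/w1.png

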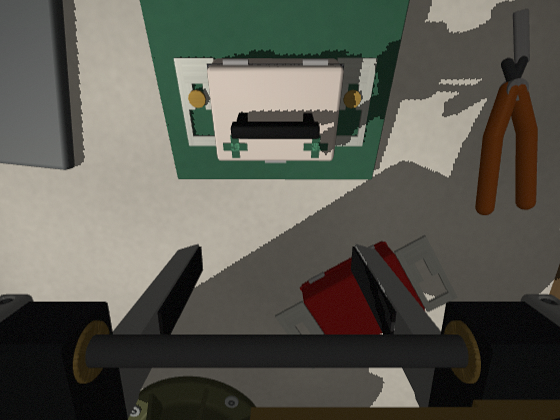

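The wrist picture shows the white tin: box (208–343, 65–162), brass studs at about (196,98) and (352,99), handle at about (275,130). I'll enlarge it to measure.

Run:
```python
import cv2
a=cv2.imread("pics/w1.png")[40:190,165:385]
cv2.imwrite("pics/w1c.png",cv2.resize(a,None,fx=3.6,fy=3.6,interpolation=cv2.INTER_CUBIC))
```

```text
(no output)
```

View pics/w1c.png

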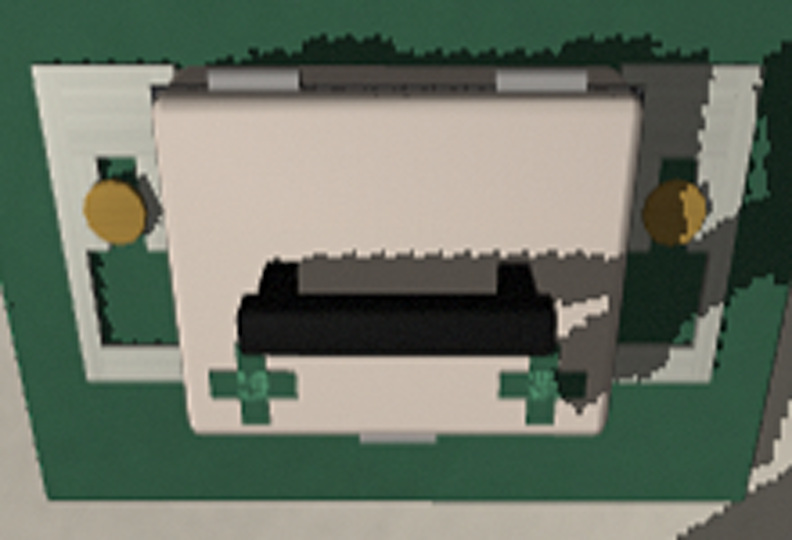

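```bash
cat > fit.py <<'E'
from h import *
def fit(W,bp,bu,tp,tu,x0):
    bp=np.array(bp,float);tp=np.array(tp,float);bu=np.array(bu);tu=np.array(tu)
    def t2b(q,P):return R.from_euler('z',q[2]).apply(P)+[q[0],q[1],0]
    f=lambda p:np.r_[proj(W,b2w(p[:3],bp))-bu,proj(W,b2w(p[:3],t2b(p[3:],tp)))-tu].ravel()
    r=least_squares(f,x0,loss='soft_l1',x_scale=[1,1,.01]*2)
    print(r.x.round(4));print(f(r.x).reshape(-1,2).round(1).tolist())
    k=t2b(r.x[3:],np.array([[-19,79,0],[-19,-79,0.]]));print('key L,R in board',k.round(1)[:,:2].tolist())
    return r.x
E
python3 - <<'E'
from fit import *
import pickle
W=cam('wrist',pickle.load(open('w1.pkl','rb')))
c=lambda L:(np.array(L)/3.6+[165,40]-.36)
bp=[[-100,120,0],[-100,-120,0],[0,79,10.5],[0,-79,10.5]]
bu=c([[48,500],[748,500],[115,212],[674,213]])
tp=[[45,98,4],[45,-98,4],[-45,98,4],[-45,-98,4],[-34,91.5,4],[-4,91.5,4],[-34,-91.5,4],[22,84.5,4]]
tu=c([[33,66],[762,66],[87,382],[712,382],[101,346],[87,252],[700,346],[97,158]])
fit(W,bp,bu,tp,tu,[519,-198,-.116,-6,0,0])
E
```

```text
[ 5.167476e+02 -1.982551e+02 -1.107000e-01 -9.046700e+00 -9.826000e-01
  4.000000e-04]
[[-0.5, 0.6], [-0.1, 0.4], [-0.0, -0.1], [0.6, -0.6], [-0.4, 0.2], [1.0, -0.1], [0.3, -0.1], [-0.3, -0.4], [0.6, 0.6], [-0.0, -0.3], [-1.2, 0.4], [-0.2, -0.2]]
key L,R in board [[-28.1, 78.0], [-28.0, -80.0]]
```

{"op": "send_rows", "data": {"commands": [[[0.001, 0, 0.02], -0.001], [[0.002, 0, 0.04], -0.001], [[0.003, 0, 0.06], -0.001], [[0.004, 0, 0.08], -0.001], [[0.005, 0, 0.1], -0.001], [[0.007, 0, 0.12], -0.001], [[0.0085, 0, 0.13], -0.001], [[0.0085, 0, 0.13], -0.001]], "hand": -0.3}}

```text
clock: 2.2
eef_pos: [416.3, -188.9, 58.8]
eef_rot: [-3.14, 0.003, -0.113]
wrist_force: [0.2, 0.8, 0.2]
finger_gap: 61.1
```

```bash
python3 -c "
from h import *
d([417.3,-188.2,60],-.1107)
d(np.array([516.7,-198.3,60])-70*np.array([.9939,-.1105,0]),-.1107)
im=manip.camera('wrist');cv2.imwrite('pics/w2.png',im[:,:,::-1])"
```

```text
t 2.2 tcp [ 416.3 -188.9   58.8] rpy [-3.14e+00  3.00e-03 -1.13e-01] F [0.2 0.8 0.2] gap 61.1 -> shift [ 0.9 -0.9 -1.2] turn -0.002
t 2.2 tcp [ 416.3 -188.9   58.8] rpy [-3.14e+00  3.00e-03 -1.13e-01] F [0.2 0.8 0.2] gap 61.1 -> shift [30.8 -1.9 -1.2] turn -0.002
```

View pics/w2.png

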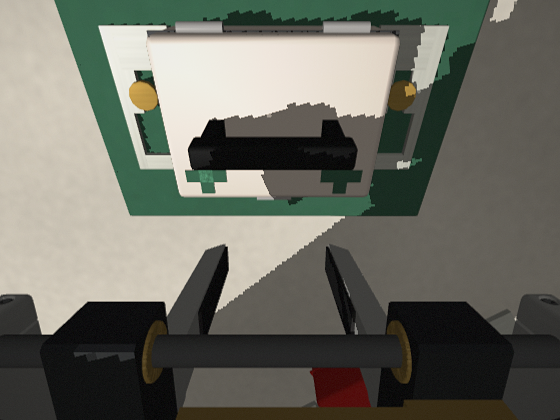

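The fingers are about 60 mm below their viewing height, in front of the tin's lower edge (row 200), with the tips at about (225,245) and (330,245).

{"op": "send_rows", "data": {"commands": [[[0.004, -0.001, 0], 0], [[0.008, -0.001, 0], 0], [[0.012, -0.001, 0], 0], [[0.016, -0.001, 0], 0], [[0.02, -0.001, 0], 0], [[0.023, -0.001, 0], 0], [[0.024, -0.001, 0], 0], [[0.024, -0.001, 0], 0]]}}

```text
clock: 2.92
eef_pos: [441.6, -190.5, 60.5]
eef_rot: [-3.142, 0.0, -0.112]
wrist_force: [-0.9, 0.3, -0.6]
finger_gap: 61.3
```

{"op": "send_rows", "data": {"commands": [[[0.001, 0, 0], 0], [[0.002, 0, 0], 0], [[0.003, 0, 0], 0], [[0.004, 0, 0], 0], [[0.005, 0, 0], 0], [[0.006, 0, -0.001], 0], [[0.006, 0, -0.001], 0], [[0.006, 0, -0.001], 0]]}}

```text
clock: 3.58
eef_pos: [447.4, -191.2, 61.6]
eef_rot: [3.142, -0.0, -0.112]
wrist_force: [-0.4, -0.4, -0.4]
finger_gap: 60.7
```

```bash
python3 -c "
from h import *
d(np.array([516.7,-198.3,60])-74*np.array([.9939,-.1105,0]),-.1107)
im=manip.camera('wrist');cv2.imwrite('pics/w3.png',im[:,:,::-1])
cv2.imwrite('pics/w3c.png',cv2.resize(im[10:260,80:480,::-1],None,fx=2,fy=2,interpolation=cv2.INTER_CUBIC))
import pickle;pickle.dump(manip.read_state(),open('w3.pkl','wb'))"
```

```text
t 3.58 tcp [ 447.4 -191.2   61.6] rpy [ 3.142 -0.    -0.112] F [-0.4 -0.4 -0.4] gap 60.7 -> shift [-4.3 -0.6  1.6] turn -0.001
```

View pics/w3c.png

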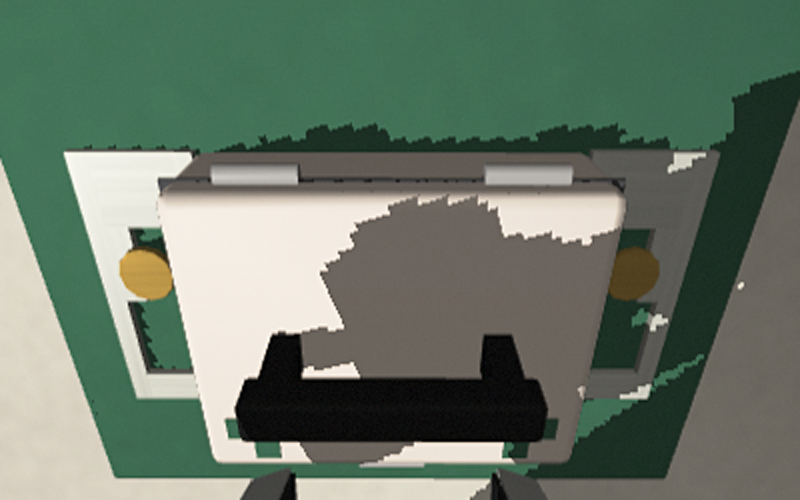

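{"op": "send_rows", "data": {"commands": [[[0.002, 0, -0.0005], 0], [[0.004, 0, -0.0015], 0], [[0.006, 0, -0.002], 0], [[0.008, 0, -0.003], 0], [[0.01, 0, -0.0035], 0], [[0.012, 0, -0.0045], 0], [[0.014, 0, -0.005], 0], [[0.014, 0, -0.005], 0]]}}

```text
clock: 4.3
eef_pos: [461.6, -192.9, 66.7]
eef_rot: [3.142, -0.0, -0.112]
wrist_force: [0.2, -0.9, -0.0]
finger_gap: 61.1
```

```bash
python3 -c "
from h import *
d(np.array([516.7,-198.3,60])-47.5*np.array([.9939,-.1105,0]),-.1107)
im=manip.camera('wrist');cv2.imwrite('pics/w4.png',im[:,:,::-1])
cv2.imwrite('pics/w4c.png',cv2.resize(im[10:260,80:480,::-1],None,fx=2,fy=2,interpolation=cv2.INTER_CUBIC))
import pickle;pickle.dump(manip.read_state(),open('w4.pkl','wb'))"
```

```text
t 4.3 tcp [ 461.6 -192.9   66.7] rpy [ 3.142 -0.    -0.112] F [ 0.2 -0.9 -0. ] gap 61.1 -> shift [ 7.9 -0.7  6.7] turn -0.001
```

View pics/w4c.png

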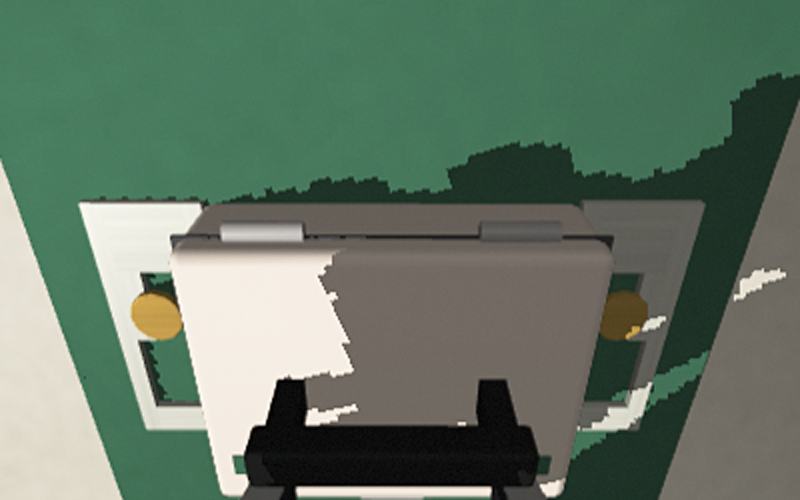

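Run:
```python
from fit import *
import pickle
W=cam('wrist',pickle.load(open('w4.pkl','rb')))
c=lambda L:(np.array(L)/2+[80,10]-.25)
bp=[[0,79,10.5],[0,-79,10.5]]
bu=c([[157,317],[625,315]])
tp=[[45,98,4],[45,-98,4],[-45,98,4],[-34,91.5,4],[-4,91.5,4],[22,84.5,4]]
tu=c([[80,202],[704,202],[148,430],[159,405],[139,342],[141,274]])
x=fit(W,bp,bu,tp,tu,[516.7,-198,-.111,-6,0,0])
```

```text
[ 5.167537e+02 -1.980223e+02 -1.072000e-01 -9.082300e+00 -8.284000e-01
 -7.000000e-04]
[[0.3, -0.2], [-0.3, -0.2], [-0.2, 1.1], [1.3, 0.1], [-0.1, -0.0], [-0.6, 1.3], [-0.0, -0.8], [-0.1, -0.6]]
key L,R in board [[-28.0, 78.2], [-28.1, -79.8]]
```

View pics/w4.png

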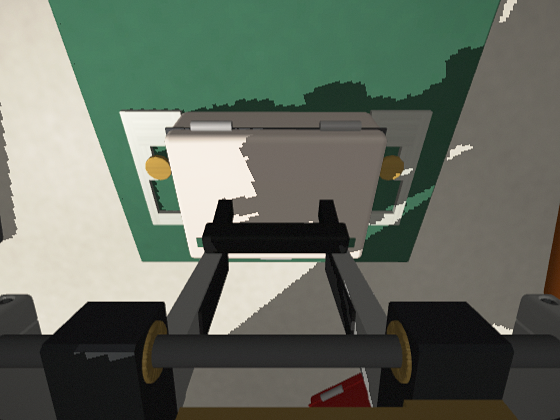

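```bash
python3 -c "
from h import *
im=manip.camera('scene');cv2.imwrite('pics/s4.png',cv2.resize(im[130:280,120:300,::-1],None,fx=4,fy=4,interpolation=cv2.INTER_CUBIC))
import pickle
W=cam('wrist',pickle.load(open('w4.pkl','rb')))
s=manip.read_state();M=rot(s['eef_rot'])
for off in ([0,30,0],[0,-30,0],[8,30,0],[8,-30,0]): print(off,proj(W,s['eef_pos']+M@np.array(off,float)))
"
```

```text
[0, 30, 0] [[318.15088738 240.02847704]]
[0, -30, 0] [[235.05393161 239.9794145 ]]
[8, 30, 0] [[318.58293378 229.55850446]]
[8, -30, 0] [[234.64646825 229.50618961]]
```

View pics/s4.png

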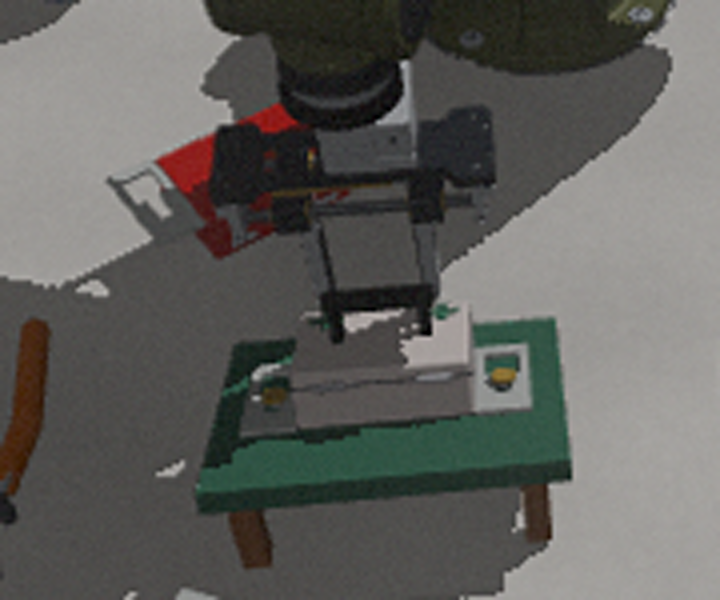

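Run:
```python
from h import *
S=cam('scene')
M=rot([np.pi,0,.39])
im=cv2.imread('pics/scene0.png')
im=cv2.resize(im[60:180,20:160],None,fx=5,fy=5,interpolation=cv2.INTER_CUBIC)
for z,col in((0,(0,0,255)),(-30,(255,0,0))):
  for y in(-47,47):
    p=proj(S,np.array([208.9,-508.5,175])+M@np.array([0,y,z]))[0];print(z,y,p)
    cv2.circle(im,tuple(int(v) for v in (p-[20,60])*5+2),4,col,1)
cv2.imwrite('pics/s0f.png',im)
```

```text
0 -47 [110.56698625 136.95611925]
0 47 [ 78.56225586 148.48891492]
-30 -47 [107.26983438 128.72467076]
-30 47 [ 74.52049157 140.21491752]
```

View pics/s0f.png

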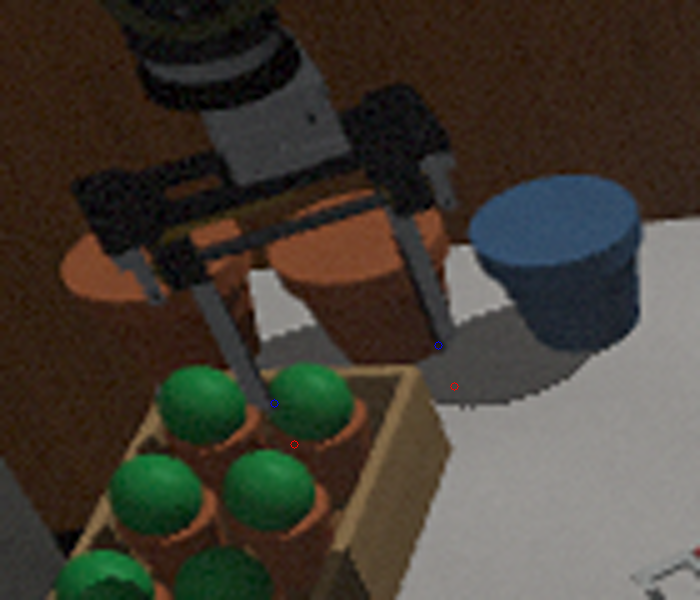

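The measurement shows a mismatch. The finger ends stand about 30 mm behind the reported TCP, in both the wrist and the scene pictures. So the fingers passed over the lid and the tin hasn't moved. I'll back off, go 30 mm lower and allow for this from here on.

{"op": "send_rows", "data": {"commands": [[[-0.008, 0, 0], 0], [[-0.018, 0, 0], 0], [[-0.028, 0, 0], 0], [[-0.038, 0, 0], 0], [[-0.045, 0, 0], 0], [[-0.045, -0.0005, 0.012], 0], [[-0.045, -0.0005, 0.025], 0], [[-0.045, -0.0005, 0.035], 0]]}}

```text
clock: 5.07
eef_pos: [416.0, -187.2, 30.9]
eef_rot: [-3.142, 0.0, -0.112]
wrist_force: [0.2, 0.1, 0.1]
finger_gap: 61.1
```

{"op": "send_rows", "data": {"commands": [[[0.004, 0, 0], 0], [[0.008, 0, 0], 0], [[0.012, 0, 0], 0], [[0.016, 0, 0], 0], [[0.019, 0, 0], 0], [[0.021, 0, 0], 0], [[0.022, 0, 0], 0], [[0.022, 0, 0], 0]]}}

```text
clock: 5.73
eef_pos: [438.6, -189.8, 31.6]
eef_rot: [3.142, -0.0, -0.112]
wrist_force: [-0.4, 0.5, 0.6]
finger_gap: 61.2
```

```bash
python3 -c "
from h import *
d(np.array([516.7,-198.3,34])-74*np.array([.9939,-.1105,0]),-.1107)
im=manip.camera('wrist');cv2.imwrite('pics/w5.png',im[:,:,::-1])
"
```

```text
t 5.73 tcp [ 438.6 -189.8   31.6] rpy [ 3.142 -0.    -0.112] F [-0.4  0.5  0.6] gap 61.2 -> shift [ 4.6 -0.1 -2.4] turn -0.001
```

View pics/w5.png

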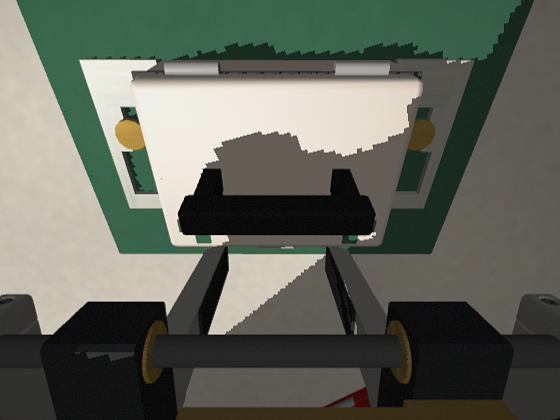

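{"op": "send_rows", "data": {"commands": [[[0.004, 0, 0], 0], [[0.007, 0, -0.001], 0], [[0.01, 0, -0.002], 0], [[0.013, 0, -0.003], 0], [[0.016, 0, -0.0045], 0], [[0.019, 0, -0.0055], 0], [[0.021, 0, -0.006], 0], [[0.021, 0, -0.006], 0]]}}

```text
clock: 6.45
eef_pos: [458.6, -191.9, 37.3]
eef_rot: [-3.141, 0.003, -0.112]
wrist_force: [-7.5, 1.4, 2.3]
finger_gap: 60.9
```

```bash
python3 -c "
from h import *
d(np.array([516.7,-198.3,34])-47.5*np.array([.9939,-.1105,0]),-.1107)
import pickle;pickle.dump(manip.read_state(),open('w6.pkl','wb'))
im=manip.camera('wrist');cv2.imwrite('pics/w6.png',im[:,:,::-1])
cv2.imwrite('pics/w6c.png',cv2.resize(im[10:260,80:480,::-1],None,fx=2,fy=2,interpolation=cv2.INTER_CUBIC))
"
```

```text
t 6.45 tcp [ 458.6 -191.9   37.3] rpy [-3.141e+00  3.000e-03 -1.120e-01] F [-7.5  1.4  2.3] gap 60.9 -> shift [10.9 -0.   3.3] turn -0.001
```

View pics/w6c.png

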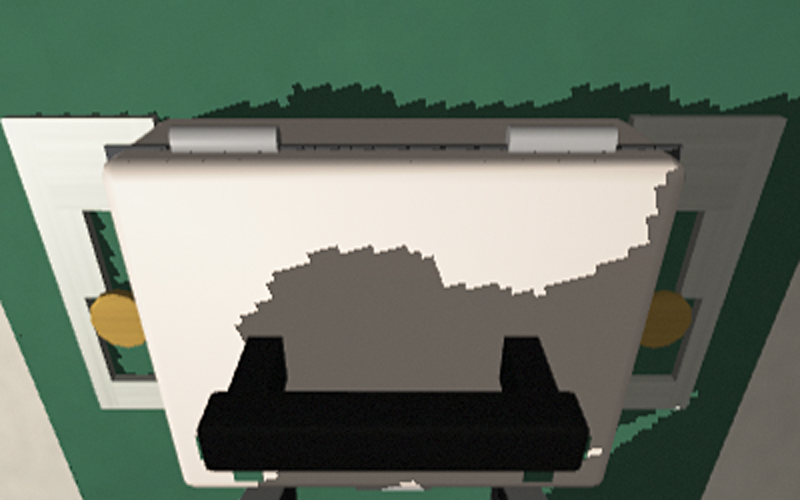

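The picture shows the tin moving: the stud heads, at crop (117,320) and (664,320), now stand at the mouth of the wide ends. I'll fit the offset.

```bash
python3 - <<'E'
from fit import *
import pickle
W=cam('wrist',pickle.load(open('w6.pkl','rb')))
c=lambda L:(np.array(L)/2+[80,10]-.25)
bp=[[0,79,10.5],[0,-79,10.5]]
bu=c([[117,321],[664,320]])
tp=[[45,98,4],[45,-98,4],[-45,98,4],[-34,91.5,4],[-4,91.5,4],[22,84.5,4]]
tu=c([[1,118],[785,117],[103,408],[112,380],[88,296],[83,211]])
x=fit(W,bp,bu,tp,tu,[516.7,-198,-.111,6,0,0])
E
python3 -c "
from h import *
d([0,0,0],0)"
```

```text
[ 5.169293e+02 -1.973614e+02 -1.098000e-01  8.181900e+00 -1.160400e+00
 -2.000000e-04]
[[1.3, -0.4], [-1.3, -0.3], [0.0, 0.1], [1.4, 0.1], [-0.4, 0.2], [0.3, 0.6], [-1.3, 0.6], [-0.1, -0.6]]
key L,R in board [[-10.8, 77.8], [-10.8, -80.2]]
t 6.5 tcp [ 458.7 -191.9   37.3] rpy [-3.141e+00  2.000e-03 -1.120e-01] F [-6.3  0.4  2.6] gap 61.1 -> shift [-477.2 -139.3   38.5] turn -0.112
```

{"op": "send_rows", "data": {"commands": [[[0.002, 0, -0.0005], 0], [[0.004, 0, -0.0015], 0], [[0.006, 0, -0.002], 0], [[0.0075, 0, -0.0025], 0], [[0.009, 0, -0.003], 0], [[0.01, 0, -0.0035], 0], [[0.01, 0, -0.0035], 0], [[0.01, 0, -0.0035], 0]]}}

```text
clock: 7.17
eef_pos: [468.1, -192.9, 40.8]
eef_rot: [-3.141, 0.003, -0.112]
wrist_force: [-9.9, 1.7, 3.9]
finger_gap: 61.2
```

```bash
python3 -c "
from h import *
d([0,0,0],0)
import pickle;pickle.dump(manip.read_state(),open('w7.pkl','wb'))
im=manip.camera('wrist');cv2.imwrite('pics/w7.png',im[:,:,::-1])
cv2.imwrite('pics/w7c.png',cv2.resize(im[10:260,80:480,::-1],None,fx=2,fy=2,interpolation=cv2.INTER_CUBIC))
"
```

```text
t 7.17 tcp [ 468.1 -192.9   40.8] rpy [-3.141e+00  3.000e-03 -1.120e-01] F [-9.9  1.7  3.9] gap 61.2 -> shift [-486.6 -139.3   42.4] turn -0.112
```

View pics/w7c.png

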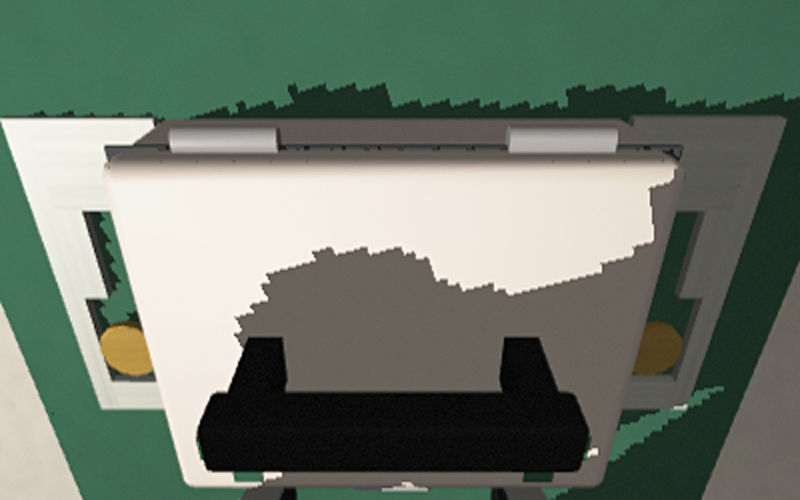

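Run:
```python
from fit import *
import pickle
W=cam('wrist',pickle.load(open('w7.pkl','rb')))
c=lambda L:(np.array(L)/2+[80,10]-.25)
bp=[[0,79,10.5],[0,-79,10.5]]
bu=c([[127,349],[655,348]])
tp=[[45,98,4],[45,-98,4],[-45,98,4],[-34,91.5,4],[-4,91.5,4],[22,84.5,4]]
tu=c([[1,118],[785,117],[103,408],[112,380],[88,296],[83,211]])
x=fit(W,bp,bu,tp,tu,[516.7,-198,-.111,15,0,0])
x=fit(W,bp,bu-[0,.5],tp,tu,[516.7,-198,-.111,15,0,0])
# fixed-board check
p=np.array([516.75,-198.2,-.1105])
for dz in (0,):
  r=least_squares(lambda q:(proj(W,b2w(p,R.from_euler('z',q[2]).apply(np.array(tp,float))+[q[0],q[1],0]))-tu).ravel(),[15,0,0]);print(r.x)
print(proj(W,b2w(p,np.array(bp,float)))-bu)
```

```text
[ 5.174723e+02 -1.975853e+02 -1.098000e-01  1.774100e+01 -9.988000e-01
 -2.000000e-04]
[[0.8, -0.3], [-0.8, -0.3], [0.0, 0.2], [1.2, 0.1], [-0.4, 0.1], [0.4, 0.5], [-1.3, 0.5], [-0.1, -0.6]]
key L,R in board [[-1.2, 78.0], [-1.3, -80.0]]
[ 5.177586e+02 -1.976169e+02 -1.097000e-01  1.744670e+01 -9.596000e-01
 -2.000000e-04]
[[0.7, -0.3], [-0.7, -0.2], [0.0, 0.2], [1.0, 0.1], [-0.4, 0.0], [0.4, 0.4], [-1.3, 0.5], [-0.1, -0.6]]
key L,R in board [[-1.5, 78.0], [-1.6, -80.0]]
[ 1.83632347e+01 -3.42494496e-01  2.95699869e-04]
[[2.02158185 0.630362  ]
 [0.24352893 0.90107926]]
```

Both key points are now within about 2 mm of the studs, so I'll back off and let the tin rest.

{"op": "send_rows", "data": {"commands": [[[-0.003, 0, 0.001], 0], [[-0.008, 0, 0.001], 0], [[-0.016, 0, 0.001], 0], [[-0.026, 0, 0.001], 0], [[-0.034, 0, 0.001], 0], [[-0.04, 0, 0.001], 0], [[-0.04, 0, 0.001], 0], [[-0.04, 0, 0.001], 0]]}}

```text
clock: 7.88
eef_pos: [429.5, -188.8, 40.3]
eef_rot: [3.141, -0.001, -0.112]
wrist_force: [-0.2, 0.7, 0.4]
finger_gap: 61.0
```

{"op": "send_rows", "data": {"commands": [[[-0.002, 0, -0.02], 0], [[-0.006, 0, -0.045], 0], [[-0.012, 0, -0.07], 0], [[-0.016, 0, -0.095], 0], [[-0.018, 0, -0.12], 0], [[-0.02, 0, -0.14], 0], [[-0.02, 0, -0.15], 0], [[-0.02, 0, -0.15], 0]], "hand": -1}}

```text
clock: 8.55
eef_pos: [410.6, -186.9, 191.8]
eef_rot: [3.14, -0.003, -0.112]
wrist_force: [-0.4, -0.1, -0.8]
finger_gap: 94.2
```

```bash
python3 -c "
from h import *
d([0,0,0],0)
import pickle;pickle.dump(manip.read_state(),open('w8.pkl','wb'))
im=manip.camera('wrist')
cv2.imwrite('pics/w8c.png',cv2.resize(im[30:190,165:385,::-1],None,fx=3.6,fy=3.6,interpolation=cv2.INTER_CUBIC))
"
```

```text
t 8.55 tcp [ 410.6 -186.9  191.8] rpy [ 3.14e+00 -3.00e-03 -1.12e-01] F [-0.4 -0.1 -0.8] gap 94.2 -> shift [-429.6 -140.1  190.2] turn -0.112
```

View pics/w8c.png

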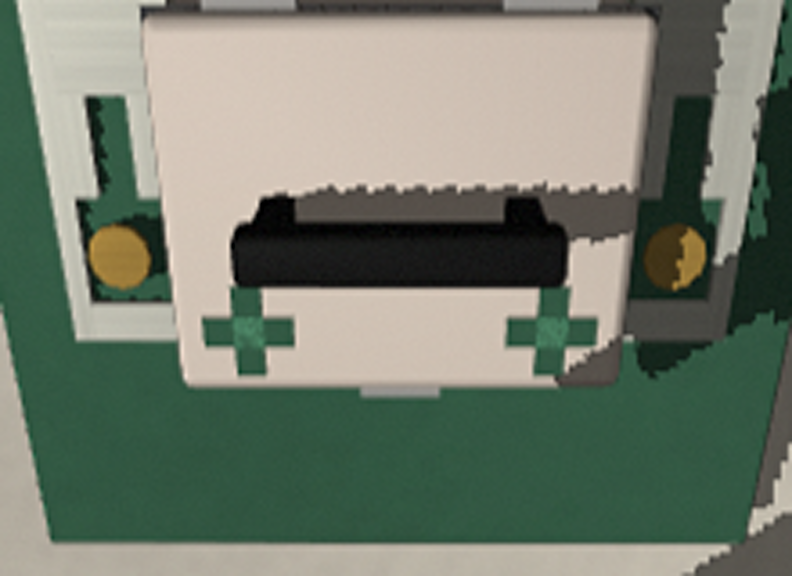

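Run:
```python
from fit import *
import pickle
s=pickle.load(open('w8.pkl','rb'))
W=cam('wrist',s)
c=lambda L:(np.array(L)/3.6+[165,30]-.36)
bp=[[-100,120,0],[-100,-120,0],[0,79,10.5],[0,-79,10.5]]
bu=c([[52,543],[746,543],[120,257],[676,258]])
tp=[[-45,98,4],[-45,-98,4],[-34,91.5,4],[-4,91.5,4],[22,84.5,4],[-34,-91.5,4],[22,-84.5,4]]
tu=c([[77,340],[725,340],[92,301],[77,200],[86,96],[711,301],[712,96]])
x=fit(W,bp,bu,tp,tu,[516.7,-198,-.111,15,0,0])
M,t=boardT(x)
hb=lambda z:M@(R.from_euler('z',x[5]).apply([0,0,z])+[x[3],x[4],0])+t
print('handle centre',hb(72),'top',hb(79),'yaw',x[2]+x[5])
print('handle top edges proj',(proj(W,np.array([M@(np.array([x[3]+a,x[4]+b,79]))+t for a in(-6,6) for b in(-38,38)]))+.36-[165,30])*3.6)
```

```text
[ 5.166579e+02 -1.977702e+02 -1.117000e-01  1.828450e+01 -7.552000e-01
  2.100000e-03]
[[-0.6, 0.3], [0.4, 0.4], [-0.1, -0.2], [0.2, -0.4], [0.1, 0.2], [0.1, -0.1], [0.2, 1.0], [-0.5, -0.6], [-0.4, -0.1], [-0.4, 0.7], [1.5, -0.4]]
key L,R in board [[-0.9, 78.2], [-0.6, -79.8]]
handle centre [ 509.17642409 -197.6909018   129.91152178] top [ 506.79720508 -197.42401597  136.48937013] yaw -0.1096462845520451
handle top edges proj [[568.45234661 290.37776896]
 [234.23397605 290.20589295]
 [573.27106775 235.92036822]
 [229.47324877 235.70844121]]
```

Both studs stand in the wide ends, within 1 mm by the fit, and the tin rested untouched. Next I'll turn the tool over the handle.

{"op": "send_rows", "data": {"commands": [[[0.012, 0, 0], -0.11], [[0.025, 0, 0], -0.22], [[0.04, 0, 0], -0.33], [[0.055, 0, 0], -0.44], [[0.07, 0, 0], -0.55], [[0.085, 0, 0], -0.66], [[0.095, 0, 0], -0.77], [[0.099, 0, 0], -0.88]], "hand": 0.23}}

```text
clock: 9.27
eef_pos: [508.7, -197.3, 187.5]
eef_rot: [-3.139, 0.001, 0.774]
wrist_force: [-0.6, 0.0, -1.1]
finger_gap: 44.0
```

{"op": "send_rows", "data": {"commands": [[[0, 0, 0], -0.1], [[0, 0, 0], -0.2], [[0, 0, 0], -0.3], [[0, 0, 0], -0.4], [[0, 0, 0], -0.5], [[0, 0, 0], -0.6], [[0, 0, 0], -0.69], [[0, 0, 0], -0.69]]}}

```text
clock: 9.93
eef_pos: [507.7, -197.3, 188.0]
eef_rot: [-3.139, -0.001, 1.462]
wrist_force: [-0.0, 0.7, 0.2]
finger_gap: 35.8
```

```bash
python3 -c "
from h import *
d([509.2,-197.7,85],1.461)
im=manip.camera('wrist');cv2.imwrite('pics/w9.png',im[:,:,::-1])
"
```

```text
t 9.93 tcp [ 507.7 -197.3  188. ] rpy [-3.139e+00 -1.000e-03  1.462e+00] F [-0.   0.7  0.2] gap 35.8 -> shift [ -0.3   1.8 103. ] turn 0.001
```

View pics/w9.png

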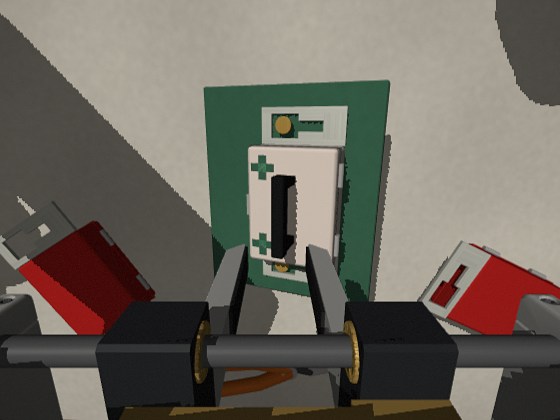

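The fingers, at (240,250) and (315,250), straddle the handle bar at column 284. I'll go down part of the way and check.

{"op": "send_rows", "data": {"commands": [[[0, 0.001, 0.012], 0], [[0, 0.002, 0.024], 0], [[0, 0.002, 0.036], 0], [[0, 0.002, 0.048], 0], [[0, 0.002, 0.06], 0], [[0, 0.002, 0.07], 0], [[0, 0.002, 0.075], 0], [[0, 0.002, 0.075], 0]]}}

```text
clock: 10.65
eef_pos: [509.4, -197.5, 113.5]
eef_rot: [-3.139, -0.001, 1.457]
wrist_force: [0.5, -0.4, -0.5]
finger_gap: 36.5
```

```bash
python3 -c "
from h import *
d([509.2,-197.7,85],1.461)
im=manip.camera('wrist');cv2.imwrite('pics/w10.png',im[:,:,::-1])
"
```

```text
t 10.65 tcp [ 509.4 -197.5  113.5] rpy [-3.139e+00 -1.000e-03  1.457e+00] F [ 0.5 -0.4 -0.5] gap 36.5 -> shift [-0.2 -0.1 28.5] turn -0.004
```

View pics/w10.png

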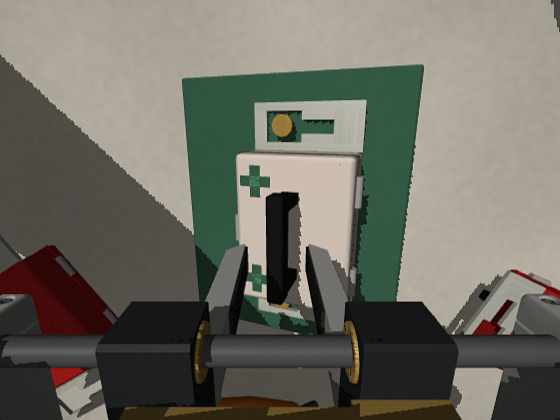

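{"op": "send_rows", "data": {"commands": [[[0, 0, 0.006], 0], [[0, 0, 0.012], 0], [[0, 0, 0.017], 0], [[0, 0, 0.021], 0], [[0, 0, 0.025], 0], [[0, 0, 0.028], 0], [[0, 0, 0.028], 0], [[0, 0, 0.028], 0]]}}

```text
clock: 11.37
eef_pos: [510.0, -197.8, 87.0]
eef_rot: [-3.141, -0.0, 1.458]
wrist_force: [-0.7, 0.3, 0.1]
finger_gap: 36.2
```

```bash
python3 -c "
from h import *
d([509.2,-197.7,85],1.461)
im=manip.camera('wrist');cv2.imwrite('pics/w11.png',im[:,:,::-1])
"
```

```text
t 11.37 tcp [ 510.  -197.8   87. ] rpy [-3.141 -0.     1.458] F [-0.7  0.3  0.1] gap 36.2 -> shift [-0.  -0.8  2. ] turn -0.003
```

View pics/w11.png

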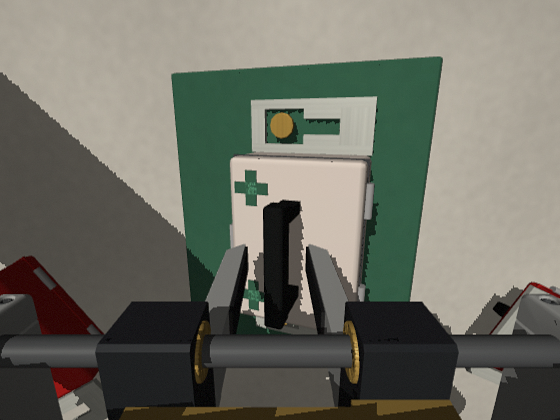

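The bar lies between the fingers and nothing touches it, so I'll close the grip.

{"op": "send_rows", "data": {"commands": [[[0, -0.0005, 0.002], 0], [[0, -0.0005, 0.002], 0], [[0, -0.0005, 0.002], 0], [[0, -0.0005, 0.002], 0], [[0, -0.0005, 0.002], 0], [[0, -0.0005, 0.002], 0], [[0, -0.0005, 0.002], 0], [[0, -0.0005, 0.002], 0]], "hand": 1, "force": 25}}

```text
clock: 12.08
eef_pos: [509.5, -197.8, 85.1]
eef_rot: [3.142, 0.0, 1.458]
wrist_force: [0.4, -0.2, -0.7]
finger_gap: 14.2
```

```bash
python3 -c "
from h import *
d([509.2,-197.7,85],1.461)
im=manip.camera('wrist');cv2.imwrite('pics/w12.png',im[:,:,::-1])
"
```

```text
t 12.08 tcp [ 509.5 -197.8   85.1] rpy [3.142 0.    1.458] F [ 0.4 -0.2 -0.7] gap 14.2 -> shift [ 0.  -0.3  0.1] turn -0.003
```

View pics/w12.png

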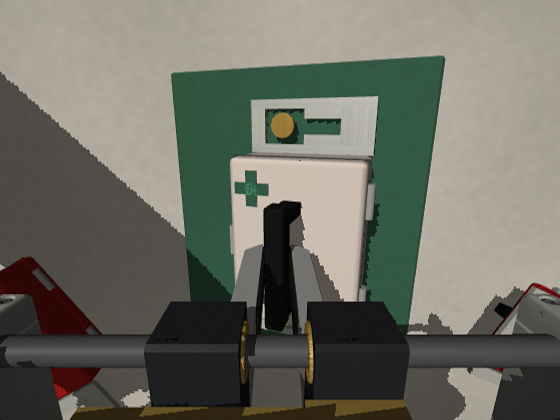

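The fingers stopped on the bar (gap 14.2 mm). The tin may level itself in the grip as it comes up, so I'll lift in small steps and watch the left stud.

{"op": "send_rows", "data": {"commands": [[[0, 0, -0.001], 0], [[0, 0, -0.002], 0], [[0, 0, -0.003], 0], [[0, 0, -0.004], 0], [[0, 0, -0.005], 0], [[0, 0, -0.005], 0], [[0, 0, -0.005], 0], [[0, 0, -0.005], 0]]}}

```text
clock: 12.8
eef_pos: [509.3, -197.7, 90.0]
eef_rot: [-3.141, -0.0, 1.458]
wrist_force: [-2.1, 0.7, -2.3]
finger_gap: 13.2
```

```bash
python3 -c "
from h import *
d([509.2,-197.7,85],1.461)
im=manip.camera('wrist');cv2.imwrite('pics/w13.png',im[:,:,::-1])
im=manip.camera('scene');cv2.imwrite('pics/s13.png',cv2.resize(im[130:280,120:300,::-1],None,fx=4,fy=4,interpolation=cv2.INTER_CUBIC))
"
```

```text
t 12.8 tcp [ 509.3 -197.7   90. ] rpy [-3.141 -0.     1.458] F [-2.1  0.7 -2.3] gap 13.2 -> shift [-0.  -0.1  5. ] turn -0.003
```

View pics/w13.png

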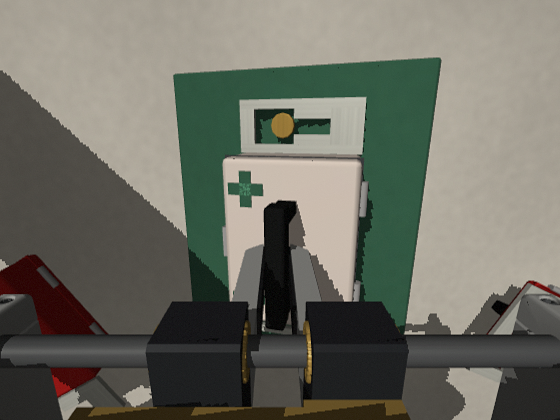

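View pics/s13.png

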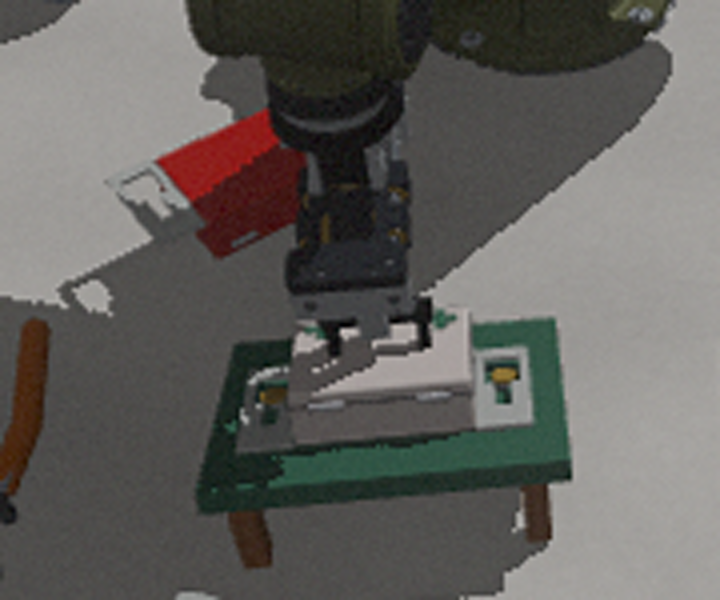

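As expected, the tin starts levelling and slips about 7 mm down, with the stud at (283,125) towards the slot side. I'll bring it back up the slope.

{"op": "send_rows", "data": {"commands": [[[0, 0.0015, -0.0005], 0], [[0, 0.003, -0.001], 0], [[0, 0.0045, -0.0015], 0], [[0, 0.006, -0.002], 0], [[0, 0.0075, -0.003], 0], [[0, 0.009, -0.0035], 0], [[0, 0.009, -0.0035], 0], [[0, 0.009, -0.0035], 0]]}}

```text
clock: 13.57
eef_pos: [517.0, -198.8, 96.2]
eef_rot: [-3.139, 0.0, 1.458]
wrist_force: [-27.7, 5.8, 32.0]
finger_gap: 12.5
```

```bash
python3 -c "
from h import *
d([509.2,-197.7,85],1.461)
im=manip.camera('wrist');cv2.imwrite('pics/w14.png',im[:,:,::-1])
"
```

```text
t 13.57 tcp [ 517.  -198.8   96.2] rpy [-3.139  0.     1.458] F [-27.7   5.8  32. ] gap 12.5 -> shift [ 0.2 -7.8 11.2] turn -0.003
```

View pics/w14.png

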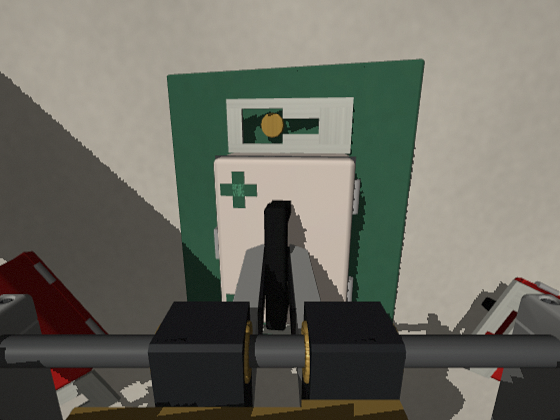

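```bash
python3 -c "
import cv2
a=cv2.imread('pics/w14.png')[85:215,190:380]
cv2.imwrite('pics/w14c.png',cv2.resize(a,None,fx=4,fy=4,interpolation=cv2.INTER_CUBIC))
"
```

```text
(no output)
```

View pics/w14c.png

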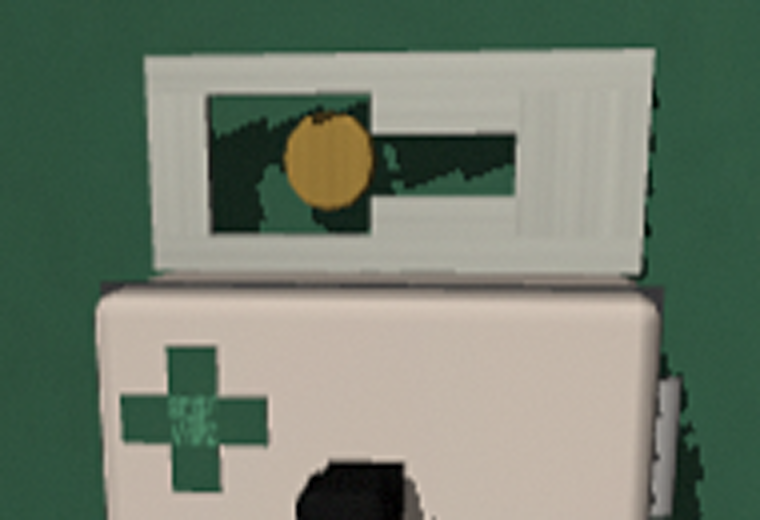

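{"op": "send_rows", "data": {"commands": [[[0, 0, -0.001], 0], [[0, 0, -0.002], 0], [[0, 0, -0.003], 0], [[0, 0.0005, -0.004], 0], [[0, 0.001, -0.005], 0], [[0, 0.001, -0.005], 0], [[0, 0.001, -0.005], 0], [[0, 0.001, -0.005], 0]]}}

```text
clock: 14.28
eef_pos: [519.4, -199.0, 98.7]
eef_rot: [3.142, 0.0, 1.458]
wrist_force: [-5.1, -0.9, 4.3]
finger_gap: 12.2
```

```bash
python3 -c "
from h import *
d([509.2,-197.7,85],1.461)
im=manip.camera('wrist')
cv2.imwrite('pics/w15c.png',cv2.resize(im[85:285,190:390,::-1],None,fx=3,fy=3,interpolation=cv2.INTER_CUBIC))
im=manip.camera('scene');cv2.imwrite('pics/s15.png',cv2.resize(im[130:280,120:300,::-1],None,fx=4,fy=4,interpolation=cv2.INTER_CUBIC))
"
```

```text
t 14.28 tcp [ 519.4 -199.    98.7] rpy [3.142 0.    1.458] F [-5.1 -0.9  4.3] gap 12.2 -> shift [  0.2 -10.3  13.7] turn -0.003
```

View pics/w15c.png

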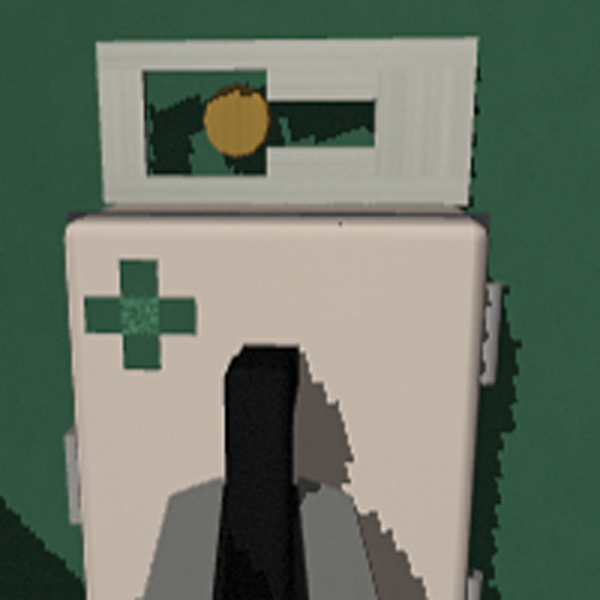

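View pics/s15.png

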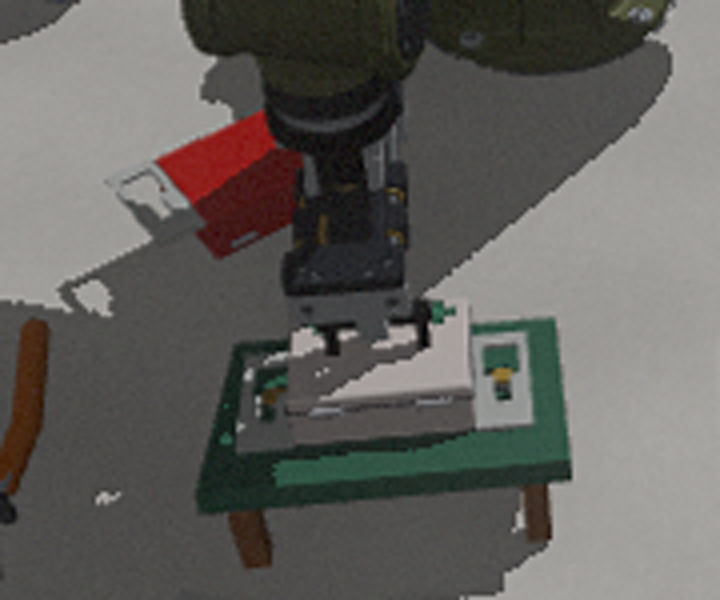

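The ear now lies above the stud head (the scene view sees the head through the slot), the tin is nearly level and the force has fallen. I'll continue straight up.

{"op": "send_rows", "data": {"commands": [[[0, 0.0005, -0.002], 0], [[0, 0.001, -0.004], 0], [[0, 0.0015, -0.006], 0], [[0, 0.002, -0.008], 0], [[0, 0.002, -0.01], 0], [[0, 0.002, -0.012], 0], [[0, 0.002, -0.012], 0], [[0, 0.002, -0.012], 0]]}}

```text
clock: 15.05
eef_pos: [521.4, -199.1, 110.6]
eef_rot: [3.141, 0.0, 1.458]
wrist_force: [-0.4, 0.3, -4.8]
finger_gap: 11.1
```

```bash
python3 -c "
from h import *
d([509.2,-197.7,85],1.461)
im=manip.camera('scene');cv2.imwrite('pics/s16.png',cv2.resize(im[130:280,120:300,::-1],None,fx=4,fy=4,interpolation=cv2.INTER_CUBIC))
"
```

```text
t 15.05 tcp [ 521.4 -199.1  110.6] rpy [3.141 0.    1.458] F [-0.4  0.3 -4.8] gap 11.1 -> shift [  0.  -12.3  25.6] turn -0.003
```

View pics/s16.png

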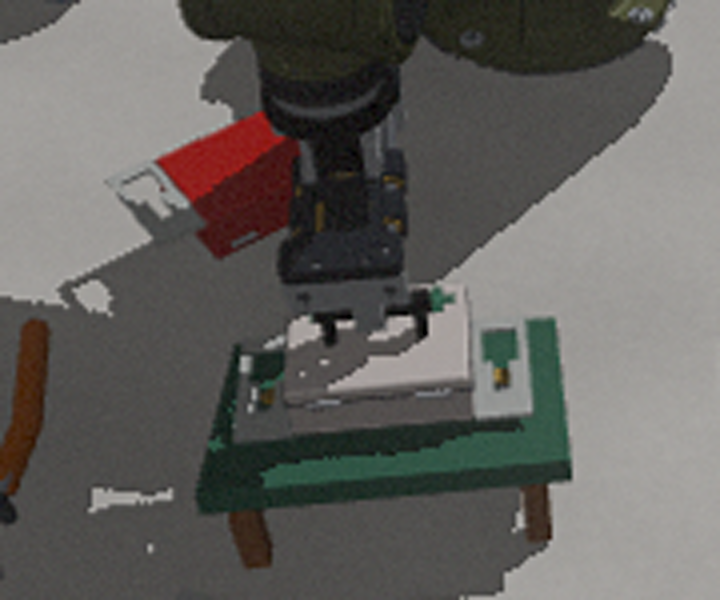

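{"op": "send_rows", "data": {"commands": [[[0, 0, -0.008], 0], [[0, 0, -0.018], 0], [[0, 0, -0.03], 0], [[0, 0, -0.044], 0], [[0, 0, -0.058], 0], [[0, 0, -0.072], 0], [[0, 0, -0.082], 0], [[0, 0, -0.088], 0]], "force": 35}}

```text
clock: 15.77
eef_pos: [521.8, -199.3, 200.6]
eef_rot: [3.139, 0.001, 1.458]
wrist_force: [-0.5, -0.6, -5.3]
finger_gap: 11.4
```

```bash
python3 -c "
from h import *
d([595,184,200],1.356)
im=manip.camera('scene');cv2.imwrite('pics/s17.png',im[:,:,::-1])
im=manip.camera('wrist');cv2.imwrite('pics/w17.png',im[:,:,::-1])
"
```

```text
t 15.77 tcp [ 521.8 -199.3  200.6] rpy [3.139e+00 1.000e-03 1.458e+00] F [-0.5 -0.6 -5.3] gap 11.4 -> shift [389.1  29.5   0.4] turn 0.102
```

View pics/s17.png

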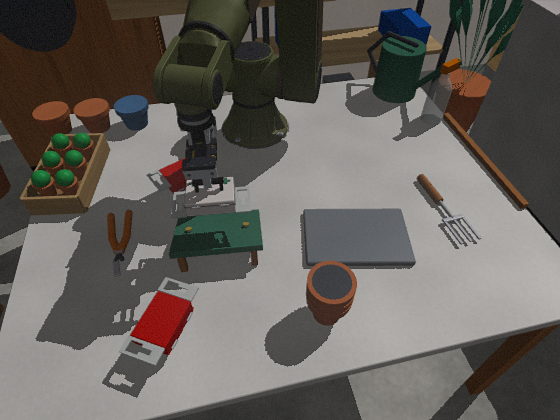

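View pics/w17.png

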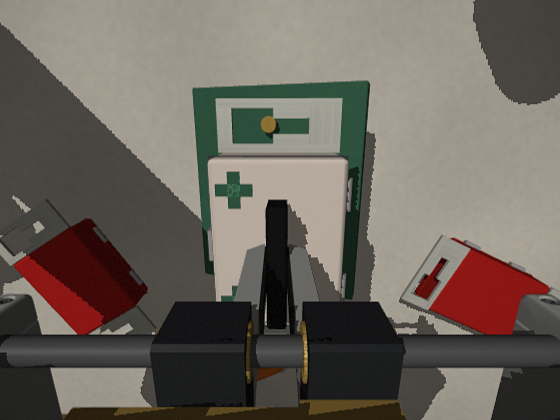

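The tin hangs level in the grip, clear of the board. Now I'll carry it to the pad.

{"op": "send_rows", "data": {"commands": [[[0.01, 0.001, 0], 0.005], [[0.03, 0.002, 0], 0.01], [[0.055, 0.004, 0], 0.02], [[0.083, 0.006, 0], 0.03], [[0.112, 0.008, 0], 0.04], [[0.141, 0.011, 0], 0.05], [[0.17, 0.013, 0], 0.06], [[0.198, 0.015, 0], 0.07]]}}

```text
clock: 16.53
eef_pos: [558.3, -1.8, 197.6]
eef_rot: [-3.14, -0.0, 1.387]
wrist_force: [-0.1, -0.8, -4.0]
finger_gap: 11.6
```

```bash
python3 -c "
from h import *
d([595,184,200],1.356)"
```

```text
t 16.53 tcp [558.3  -1.8 197.6] rpy [-3.14  -0.     1.387] F [-0.1 -0.8 -4. ] gap 11.6 -> shift [189.4   2.2  -2.4] turn 0.031
```

{"op": "send_rows", "data": {"commands": [[[0.028, 0, 0], 0.005], [[0.056, 0, 0], 0.01], [[0.084, 0, 0], 0.015], [[0.112, 0.001, 0], 0.02], [[0.14, 0.001, 0], 0.025], [[0.165, 0.002, 0], 0.03], [[0.18, 0.002, 0], 0.03], [[0.187, 0.002, 0], 0.03]]}}

```text
clock: 17.2
eef_pos: [594.1, 181.6, 197.4]
eef_rot: [-3.14, 0.001, 1.36]
wrist_force: [0.3, -0.2, -4.7]
finger_gap: 11.7
```

```bash
python3 -c "
from h import *
d([595,184,200],1.356)
import pickle;pickle.dump(manip.read_state(),open('w18.pkl','wb'))
im=manip.camera('wrist');cv2.imwrite('pics/w18.png',im[:,:,::-1])
im=manip.camera('top');cv2.imwrite('pics/t18.png',cv2.resize(im[90:290,120:380,::-1],None,fx=3,fy=3))
"
```

```text
t 17.2 tcp [594.1 181.6 197.4] rpy [-3.14e+00  1.00e-03  1.36e+00] F [ 0.3 -0.2 -4.7] gap 11.7 -> shift [ 2.5  0.3 -2.6] turn 0.004
```

View pics/w18.png

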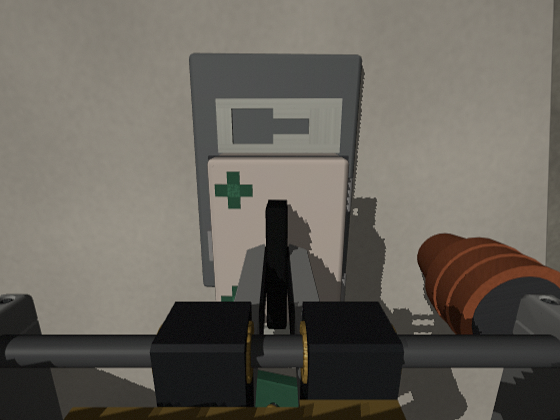

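View pics/t18.png

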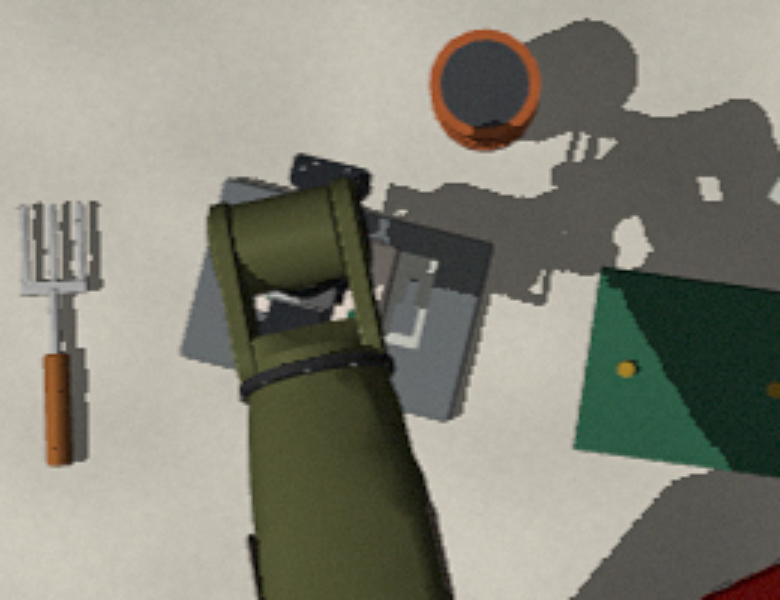

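Run:
```python
from h import *
import pickle
s=pickle.load(open('w18.pkl','rb'));W=cam('wrist',s)
a=ray(W,(191,54),20);b=ray(W,(361,56),20);c=ray(W,(205,287),20)
print(a,b,c,np.linalg.norm(a-b),'yaw',np.arctan2(*(b-a)[1::-1]))
y=np.arctan2(*(b-a)[1::-1]);m=(a+b)/2;print('pad centre',m+150*np.array([np.sin(y),-np.cos(y),0]),y)
```

```text
[531.54198064 354.80862231  20.        ] [719.28110909 312.59797707  20.        ] [466.71489454  66.6588905   20.        ] 192.42587903736643 yaw -0.22115900125322893
pad centre [592.50746347 187.35671986  20.        ] -0.22115900125322893
```

The tin is over the pad: centre off by about 4 mm and yaw by 0.01 rad, against margins of about 50 mm. I'll lower it.

{"op": "send_rows", "data": {"commands": [[[0.001, 0, 0.01], 0], [[0.002, 0, 0.028], 0.005], [[0.003, 0, 0.048], 0.01], [[0.003, 0, 0.068], 0.01], [[0.003, 0, 0.088], 0.01], [[0.003, 0, 0.105], 0.01], [[0.003, 0, 0.117], 0.01], [[0.003, 0, 0.122], 0.01]]}}

```text
clock: 17.97
eef_pos: [594.4, 181.1, 74.3]
eef_rot: [-3.139, 0.001, 1.347]
wrist_force: [0.5, 0.7, -5.0]
finger_gap: 11.7
```

{"op": "send_rows", "data": {"commands": [[[0, 0, 0.002], 0], [[0, 0, 0.004], 0], [[0, 0, 0.006], 0], [[0, 0, 0.008], 0], [[0, 0, 0.01], 0], [[0, 0, 0.012], 0], [[0, 0, 0.014], 0], [[0, 0, 0.015], 0]]}}

```text
clock: 18.63
eef_pos: [595.2, 182.4, 61.3]
eef_rot: [-3.141, 0.0, 1.348]
wrist_force: [0.0, -0.3, -4.9]
finger_gap: 11.8
```

```bash
python3 -c "
from h import *
d([593,186,47],1.35)
im=manip.camera('scene');cv2.imwrite('pics/s19.png',cv2.resize(im[120:290,270:450,::-1],None,fx=3.5,fy=3.5,interpolation=cv2.INTER_CUBIC))
"
```

```text
t 18.63 tcp [595.2 182.4  61.3] rpy [-3.141  0.     1.348] F [ 0.  -0.3 -4.9] gap 11.8 -> shift [ 3.  -2.9 14.3] turn -0.002
```

View pics/s19.png

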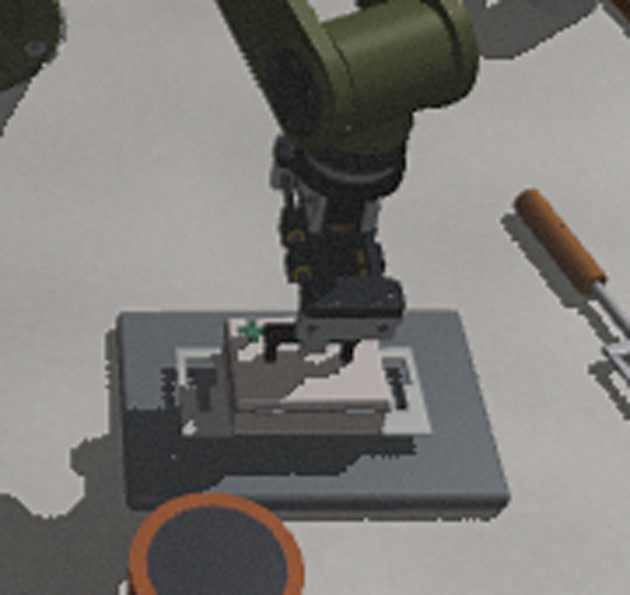

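Still hovering. I'll lower in slow 1 mm steps and watch the force.

{"op": "send_rows", "data": {"commands": [[[0.001, 0, 0.001], 0], [[0.001, 0, 0.002], 0], [[0.002, 0, 0.003], 0], [[0.002, 0, 0.004], 0], [[0.002, 0, 0.005], 0], [[0.002, 0, 0.006], 0], [[0.002, 0, 0.007], 0], [[0.002, 0, 0.008], 0]]}}

```text
clock: 19.35
eef_pos: [595.7, 184.3, 53.4]
eef_rot: [-3.142, -0.0, 1.348]
wrist_force: [0.1, 0.5, -5.3]
finger_gap: 11.8
```

{"op": "send_rows", "data": {"commands": [[[0, 0, 0.0005], 0], [[0, 0, 0.001], 0], [[0, 0, 0.0015], 0], [[0, 0, 0.002], 0], [[0, 0, 0.0025], 0], [[0, 0, 0.003], 0], [[0, 0, 0.0035], 0], [[0, 0, 0.004], 0]]}}

```text
clock: 20.02
eef_pos: [595.7, 184.4, 49.5]
eef_rot: [-3.142, 0.0, 1.348]
wrist_force: [1.0, 0.4, -4.3]
finger_gap: 11.7
```

{"op": "send_rows", "data": {"commands": [[[0, 0, 0.0005], 0], [[0, 0, 0.001], 0], [[0, 0, 0.0015], 0], [[0, 0, 0.002], 0], [[0, 0, 0.0025], 0], [[0, 0, 0.0025], 0], [[0, 0, 0.0025], 0], [[0, 0, 0.0025], 0]]}}

```text
clock: 20.68
eef_pos: [596.7, 184.2, 48.2]
eef_rot: [3.139, -0.001, 1.348]
wrist_force: [1.9, -2.7, 5.5]
finger_gap: 11.7
```

The tin has touched down: the pad carries its weight plus about 5 N. I'll ease off and open.

{"op": "send_rows", "data": {"commands": [[[0, 0, -0.0005], 0], [[0, 0, -0.0005], 0], [[0, 0, -0.0005], 0], [[0, 0, -0.0005], 0], [[0, 0, -0.0005], 0], [[0, 0, -0.0005], 0], [[0, 0, -0.0005], 0], [[0, 0, -0.0005], 0]], "hand": 0.3}}

```text
clock: 21.35
eef_pos: [595.7, 184.4, 47.5]
eef_rot: [-3.142, -0.0, 1.348]
wrist_force: [-0.4, -0.7, 0.3]
finger_gap: 32.7
```

```bash
python3 -c "
from h import *
d([593,186,47],1.35)
im=manip.camera('scene');cv2.imwrite('pics/s20.png',cv2.resize(im[120:290,270:450,::-1],None,fx=3.5,fy=3.5,interpolation=cv2.INTER_CUBIC))
im=manip.camera('wrist');cv2.imwrite('pics/w20.png',im[:,:,::-1])
"
```

```text
t 21.35 tcp [595.7 184.4  47.5] rpy [-3.142 -0.     1.348] F [-0.4 -0.7  0.3] gap 32.7 -> shift [ 1.  -3.   0.5] turn -0.002
```

View pics/s20.png

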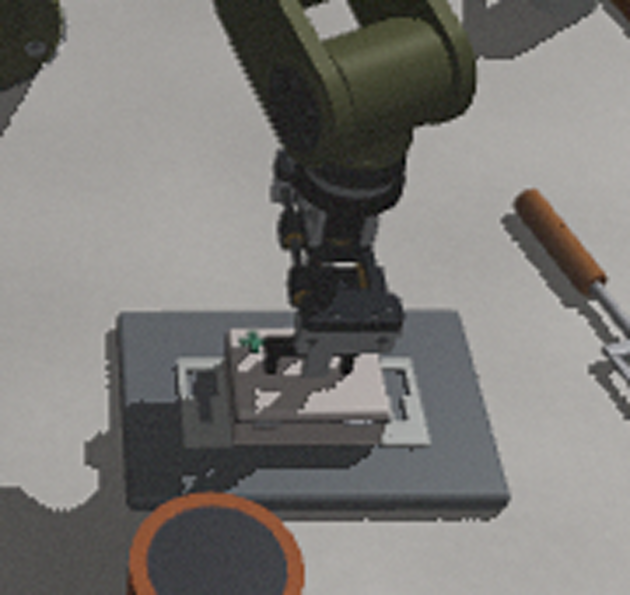

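View pics/w20.png

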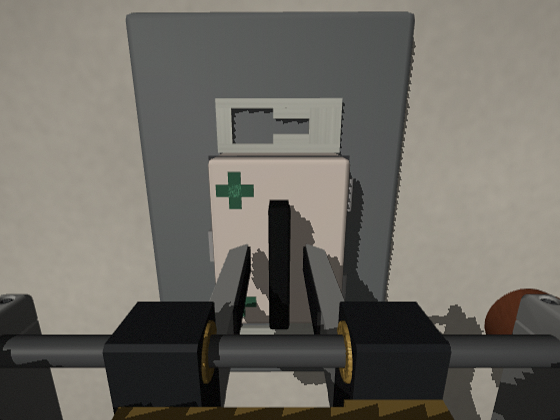

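The tin lies on the pad and is released, with the bar free between the fingers. I'll go straight up.

{"op": "send_rows", "data": {"commands": [[[0, 0, -0.004], 0], [[0, 0, -0.012], 0], [[0, 0, -0.024], 0], [[0, 0, -0.04], 0], [[0, 0, -0.06], 0], [[0, 0, -0.085], 0], [[0, 0, -0.11], 0], [[0, 0, -0.13], 0]]}}

```text
clock: 22.12
eef_pos: [596.0, 184.4, 181.1]
eef_rot: [3.139, -0.001, 1.348]
wrist_force: [1.2, -0.1, -0.1]
finger_gap: 33.2
```

{"op": "send_rows", "data": {"commands": [[[-0.02, 0, -0.01], 0], [[-0.05, 0, -0.02], 0], [[-0.085, 0, -0.03], 0], [[-0.12, 0, -0.03], 0], [[-0.155, 0, -0.03], 0], [[-0.185, 0, -0.03], 0], [[-0.2, 0, -0.03], 0], [[-0.2, 0, -0.03], 0]]}}

```text
clock: 22.78
eef_pos: [551.1, -13.4, 209.1]
eef_rot: [3.14, 0.0, 1.345]
wrist_force: [-0.3, 0.4, 0.0]
finger_gap: 33.0
```

{"op": "send_rows", "data": {"commands": [[[-0.02, -0.01, 0], 0], [[-0.045, -0.03, 0], 0], [[-0.07, -0.05, 0], 0], [[-0.09, -0.07, 0], 0], [[-0.1, -0.08, 0], 0], [[-0.1, -0.08, 0], 0], [[-0.1, -0.08, 0], 0], [[-0.1, -0.08, 0], 0]]}}

```text
clock: 23.45
eef_pos: [452.2, -89.9, 208.1]
eef_rot: [3.141, -0.0, 1.348]
wrist_force: [0.0, 0.7, -0.1]
finger_gap: 32.9
```

```bash
python3 -c "
from h import *
d([593,186,47],1.35)
im=manip.camera('scene');cv2.imwrite('pics/s21.png',im[:,:,::-1]);cv2.imwrite('pics/s21c.png',cv2.resize(im[190:280,290:430,::-1],None,fx=5,fy=5,interpolation=cv2.INTER_CUBIC))
im=manip.camera('top');cv2.imwrite('pics/t21.png',im[:,:,::-1]);cv2.imwrite('pics/t21c.png',cv2.resize(im[140:240,170:300,::-1],None,fx=6,fy=6,interpolation=cv2.INTER_CUBIC))
"
```

```text
t 23.45 tcp [452.2 -89.9 208.1] rpy [ 3.141 -0.     1.348] F [ 0.   0.7 -0.1] gap 32.9 -> shift [300.1  76.3 161.2] turn -0.002
```

View pics/s21.png

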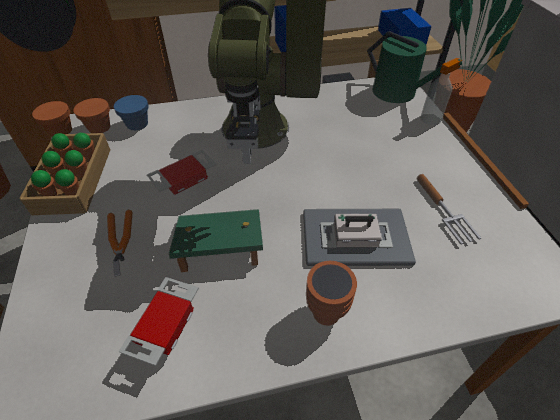

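View pics/t21.png

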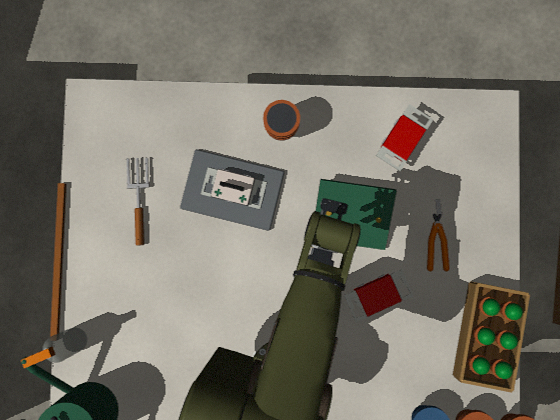

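View pics/t21c.png

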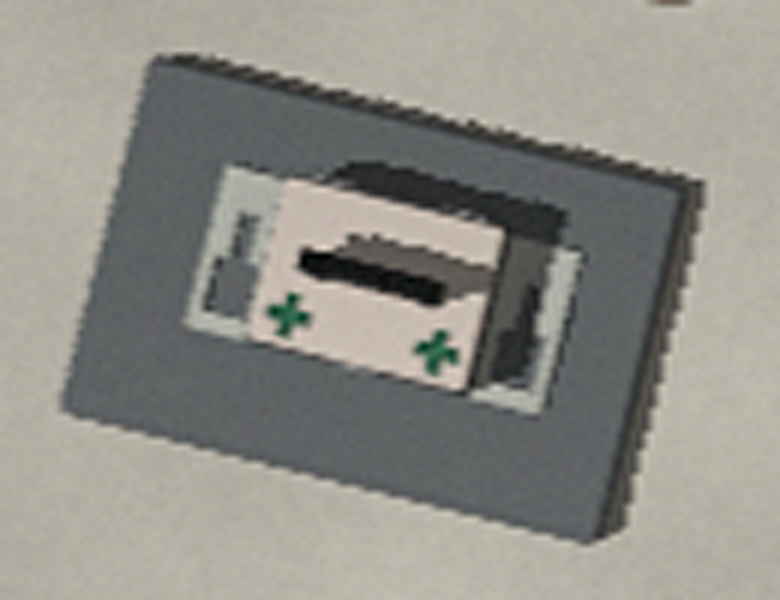

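View pics/s21c.png

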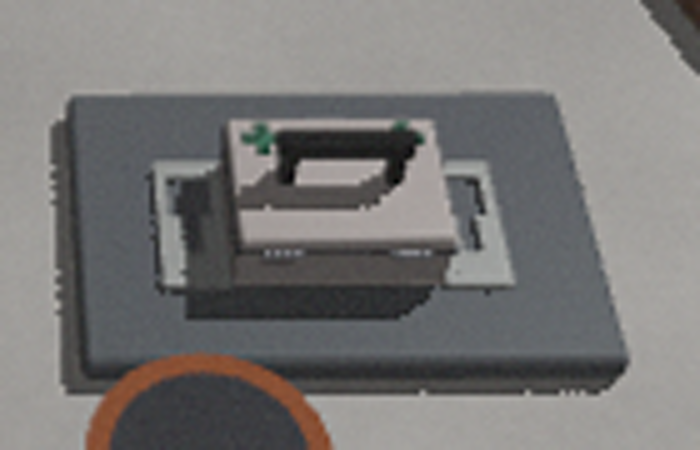

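The tin lies flat, upright and centred on the pad. Pots (282,119), fork (138,200) and pruners (438,235) are at their starting pixels, and the robot touches nothing. Handing in.

```bash
python3 -c "
from cell import manip
print(manip.sign_off())"
```

```text
the job is handed in; nothing more can be done
None
```

I pushed the tin up the slope, lifted it off by the handle and set it down on the pad. I handed the job in at about 23.5 s, and the hand-in gave no verdict.

- **On the studs:** after I backed off, a fit to the wrist picture put both wide ends within about 1 mm of the studs. The tin rested there untouched for over a second.
- **Lift:** the tin came well clear of the board, with the tool 115 mm above its grasp height.
- **On the pad:** the last pictures show the tin flat, upright and near the middle of the pad, well inside its edges. I checked flatness by eye only. Touchdown force was about 10 N.
- **Bystanders:** pots, fork and pruners look unmoved, at the same pixels as at the start. The gripper was clear of everything at the end.

Three things did not go as expected:
- **Finger length:** the finger ends stood about 30 mm behind the reported TCP, in both the wrist and the scene pictures. Because of this my first push passed over the lid without touching it. I allowed for the 30 mm from then on.
- **Lift-off:** the tin levelled itself in the grip and slipped about 7 mm down the slope. Dragging it back up raised the wrist force to about 43 N for a moment, below the 120 N limit. The far bottom edge had probably caught on the board. The ears then cleared the stud heads.
- **Pad position:** the top and wrist views put the pad's centre about 5 mm apart, well within the room around the tin.

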